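Pack the tea and spice tins into the latched travel box

ROBOT

A 6-joint arm with a two-finger parallel gripper is mounted at the origin on a cart in front of the work surface, level with it; the furniture and walls round the work are solid. World frame = base frame: x ahead of the robot, y to its left, z up, the work surface at z = 0. Lengths are in mm, angles in rad, forces in N, time in s.
With the tool pointing down it reaches from about 375 to 900 mm from the base axis. Payload 3.1 kg.
Tool frame: the origin (TCP) lies at the centre of the arm's flange, where the gripper is bolted on; the fingertips stand 182 mm ahead of it and the grasp point (between the pads) lies 164 mm ahead of it (tcp_to_tips is the distance from the TCP to the fingertips, in mm); z points along the fingers, x is the direction in which the jaws open and shut, and the axes are right-handed (so a half turn about z gives the same grasp; the last joint's range is limited). The gripper opens to 87 mm and grips with 3 to 60 N. Pads are 19 mm wide; open, the fingers measure 117 mm over their backs; the gripper's body (75 mm by 190 mm) begins 51 mm behind the grasp point.
Start: joints at [-1.367, 0.527, 1.433, -0, 1.181, -0.178], TCP at [232.89, -579.966, 404.748] pointing down, gripper open.
Joint ranges: [-3.08, 3.08], [-0.75, 2.2], [0.22, 2.44], [-1.43, 4.57], [0, 2.65], [-2.85, 2.85]. Speed limits (rad/s): [2.79, 2.79, 3.14, 3.14, 3.14, 3.14].

INTERFACE

Orientations are given as a unit quaternion [w, x, y, z].
In Python, from cell import * gives the robot as it stands. The module is installed in compiled form; this text tells all that it offers.
- The arm moves only by the tool apply_moves, never from a script. Its argument "commands" is a list of rows, each a list of 6 numbers: the shift along the tool's x, y, z in mm, then the turn, a rotation vector about the tool's x, y, z in rad. A call has 1 to 8 rows; each row shifts and turns the commanded pose from where the row before left it, along the tool's axes as they then stand; what a row does not reach is not made up. A row lasts 1/8 s, in which the tool goes at most 62.5 mm and 10.7 degrees, less where a joint would pass 70% of its speed; a pose out of reach is approached as far as the arm can. A call is refused whole if a number of a shift passes 62.5 or a number of a turn 0.188, either way. A call with a gripper value outside its range is refused whole. "gripper" is the closure, from 0 (fully open) to 1 (shut), set as the call begins (left out, the last holds). The fingers move at their own pace and stop on an object; "squeeze" is the grip in N (left out, the last holds). Time passes only in rows, so rows that do not move let the fingers close. It gives the time, the measured TCP pose, the force and the opening at its end, in the units of the state.
- observe(): the state, without advancing time (a new reading comes with each control period).
- snapshot(name): name is "scene" or "top" or "wrist"; returns a dict with "img" (420x560x3 uint8, red, green, blue), "K" (3x3 intrinsics, pixels), "extrinsics" (4x4, takes a point from world to camera coordinates). Camera axes: x right, y down, z forward; pixel columns grow to the right and rows downward; lengths in mm; the calibration is good to about 2 mm. A picture is of the moment at which its call begins. There is no depth.
- sign_off(): hands the job in, once; it reports no verdict.
The state is a dict: "time_s": time; "qpos": joint angles; "dq": joint speeds; "tau": joint torques, N m; "position": TCP position; "tcp_rot": TCP orientation; "force": force on the tool from outside, world axes, zero at the start; "torque": the same for the moment, N m; "finger_gap": finger opening in mm.
Only numpy, scipy, OpenCV 4.12 (cv2) and the standard library are available. Lean on these libraries where they do the work, as an engineer would, in place of code of your own. Each camera call takes 0.05 s, during which the arm holds its last target.

TASK

Pack the tea and spice tins for a camping trip: turn the black quarter-turn latch knob to release the blue panel on the wooden box, slide the panel fully open, and stand every small tin with a bare-metal lid that is out on the worktop upright, side by side, on the floor of the box, between its two low curbs. Then slide the panel fully shut and turn the knob back to latch it. Leave the food tub and the teaspoon where they are.

Things in the scene. Friction and masses are not known exactly. Their poses are not given: they have to be found in the camera images.
- caddy_in (a point): Centre of the inner floor (8 mm above the worktop) of a fixed wooden box, open on top: inside 130 (x) x 232 (y) x 44 mm deep, walls 8. Curbs 7 mm high along both long sides leave a channel 72 wide (x) for the tins. z up; x: the way the panel slides open, away from the robot; y along the channel. Rails at y = +-129 (11 wide, top 58 above the worktop, x to +203) carry the open panel, level, from x = +63.
- panel (a joint): Slide of the blue top panel (144 x 244 x 5 mm, top 58 mm above the worktop): 0 shut, 0.135 m fully open, the whole inside uncovered; grows along the box's x. Friction about 1.2 N; stays where it is left. It is moved by the black knob that rides on it. Latched, it gives 4 mm at most.
- latch (a joint): Quarter-turn knob on the panel, vertical axis: 0 latched, 1.571 rad released (hard stops), growing counter-clockwise from above. Friction 0.05 N m, stays where it is left. Latched, its steel cam bears on a pin on the right rail; it passes the pin from about 1.2 rad on, in both directions, and turns back only with the panel fully shut.
- knob_grip (a point): Middle of the knob's black upright wing, on its turning axis, 87 mm above the worktop. The wing is 44 mm long (point's x), 12 mm thick (y), 27 mm high; below it a hub 26 mm wide, 8 mm high, on a 6 mm cam of radius 30 mm. Panel shut: at x = +20, y = -101 mm in the box's axes; it moves with the panel. Latched, the wing lies along the box's x; released, along its y.
- tin_red_mid (a point): Round red tin, 62 mm across, 38 mm tall, with a bare-metal lid and a pale label band, standing on the worktop; the point is at its centre, half-way up, z up. May be absent. To be packed.
- tin_yellow_mid (a point): Round yellow tin, 54 mm across, 36 mm tall, with a bare-metal lid and a pale label band, standing on the worktop; the point is at its centre, half-way up, z up. May be absent. To be packed.
- tin_white_mid (a point): Round white tin, 46 mm across, 34 mm tall, with a bare-metal lid and a pale label band, standing on the worktop; the point is at its centre, half-way up, z up. May be absent. To be packed.
- tin_green_mid (a point): Oblong green tin, 62 mm long (its x) by 46 mm wide (its y), 36 mm tall, with a bare-metal lid and a pale label band, standing on the worktop; the point is at its centre, half-way up, z up. May be absent. To be packed.
- tin_copper_mid (a point): Oblong copper-coloured tin, 58 mm long (its x) by 48 mm wide (its y), 34 mm tall, with a bare-metal lid and a pale label band, standing on the worktop; the point is at its centre, half-way up, z up. May be absent. To be packed.
- tub: Bystander: food tub with red lid, 109 x 149 x 60 mm, to the left at the back; origin at the centre of its underside.
- spoon: Bystander: white teaspoon, 139 x 30 x 10 mm, lying on the near right; origin at the centre of its underside, long axis x.
Things that resemble listed ones, but are neither listed nor needed, are in the scene too. Leave any pink look-alike of the part that bears tin_yellow_mid alone. What is shaped like the part that bears tin_red_mid but pink is not meant.

How it is judged:
By the outcome, as a careful person would: the job done as asked, in the order asked, and still so for the second after the job is handed in, with the robot touching nothing.
Of tin_red, tin_yellow, tin_white, tin_green, tin_copper only 3 to 4 are there at a start; the rules pass over those that are not, and their reading is None.
At some moment in a run one of tin_red, tin_yellow, tin_white, tin_green, tin_copper may be knocked a few centimetres aside while the robot is not near it.
It also fails if it takes over 210 s, if anything falls off the work surface, if the arm or the gripper's body presses on something with over 40 N, if the wrist force passes 120 N, or if a joint passes its speed limit or range.

## Working session

There is one attempt and no reset: what is moved stays moved. The work goes in short steps, Python scripts to look and compute and a tool call to move; the robot and the scene stay as the last step left them, time stands still between calls to the robot, and variables do not carry over. Pictures are saved under pics/ and viewed, and the job is handed in when it is done.

Besides the shell and the picture viewer there is one more tool, called after "Call:" as name([rows], argument=value, ...), one row to a line, values as JSON. apply_moves: Moves the arm, as the interface text tells. Its arguments: {"type":"object","properties":{"commands":{"type":"array","items":{"type":"array","items":{"type":"number"}}},"gripper":{"type":"number"},"squeeze":{"type":"number"}},"required":["commands"]}

```bash
mkdir -p pics
python3 - <<'E'
from cell import *
import cv2
s=observe();print({k:s[k] for k in('time_s','position','tcp_rot','finger_gap','force')})
for n in("scene","top","wrist"):
    d=snapshot(n);cv2.imwrite(f"pics/a_{n}.png",d["img"][:,:,::-1]);print(n,d["K"].tolist() if hasattr(d["K"],'tolist') else d["K"],d["extrinsics"])
E
```

```text
{'time_s': 0.0, 'position': array([ 232.80580309, -579.66390988,  403.76290345]), 'tcp_rot': array([-7.46755016e-04,  8.28422837e-01, -5.60102164e-01, -7.81761783e-04]), 'finger_gap': 86.74686565662725, 'force': array([0.45396132, 0.97091521, 0.50319177])}
scene [[526.2777036414133, 0.0, 289.8997260209034], [0.0, 526.2777036414133, 205.95188463732694], [0.0, 0.0, 1.0]] [[-7.85035562e-01 -6.19121675e-01  2.01870690e-02  3.67003713e+02]
 [-3.90812488e-01  4.69732859e-01 -7.91591208e-01  2.93283100e+02]
 [ 4.80608745e-01 -6.29316608e-01 -6.10717481e-01  1.21065008e+03]
 [ 0.00000000e+00  0.00000000e+00  0.00000000e+00  1.00000000e+00]]
top [[509.5655174820398, 0.0, 273.98029496638094], [0.0, 509.5655174820398, 213.82091830528776], [0.0, 0.0, 1.0]] [[ 6.93647575e-04 -9.99783531e-01 -2.07944673e-02 -6.32644684e+01]
 [-9.95031528e-01  1.38020259e-03 -9.95507597e-02  5.10166166e+02]
 [ 9.95579107e-02  2.07602038e-02 -9.94815177e-01  1.27778439e+03]
 [ 0.00000000e+00  0.00000000e+00  0.00000000e+00  1.00000000e+00]]
wrist [[354.99281016136365, 0.0, 275.55907437326266], [0.0, 354.99281016136365, 207.20185448465955], [0.0, 0.0, 1.0]] [[ 3.72354604e-01 -9.28086634e-01 -2.69249381e-03 -6.23825162e+02]
 [-8.87882026e-01 -3.57065918e-01  2.90119696e-01 -3.44717168e+01]
 [-2.70217609e-01 -1.05636787e-01 -9.56986579e-01  3.91352402e+02]
 [ 0.00000000e+00  0.00000000e+00  0.00000000e+00  1.00000000e+00]]
```

View pics/a_scene.png

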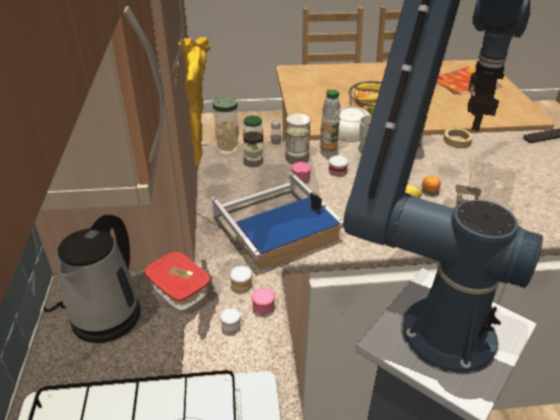

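View pics/a_top.png

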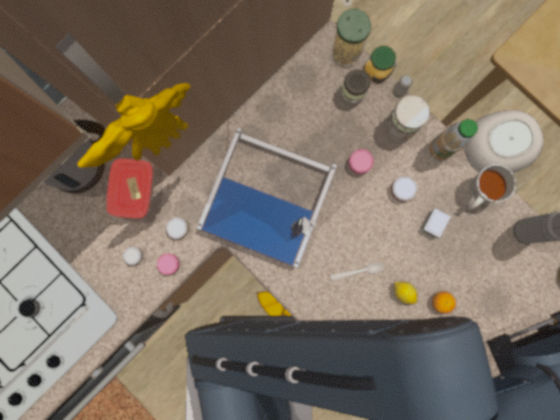

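View pics/a_wrist.png

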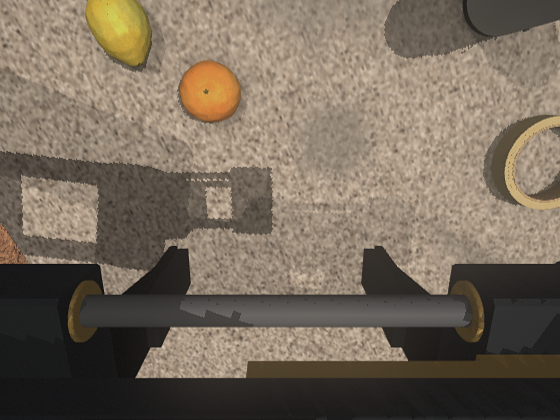

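```bash
cat > h.py <<'E'
import numpy as np,cv2
from cell import *
from scipy.spatial.transform import Rotation as R
def ray(d,uv,z):
    E=np.array(d["extrinsics"]);K=np.array(d["K"])
    v=E[:3,:3].T@np.linalg.inv(K)@np.array([uv[0],uv[1],1.]);c=-E[:3,:3].T@E[:3,3]
    return c+v*(z-c[2])/v[2]
def proj(d,p):
    E=np.array(d["extrinsics"]);K=np.array(d["K"])
    q=K@(E[:3,:3]@np.array(p,float)+E[:3,3]);return q[:2]/q[2]
def save(n,img,crop=None,f=1):
    if crop: x0,y0,x1,y1=crop;img=img[y0:y1,x0:x1]
    img=cv2.resize(img,None,fx=f,fy=f,interpolation=cv2.INTER_CUBIC)
    cv2.imwrite("pics/"+n,img[:,:,::-1])
def Rt(s=None):
    s=s or observe();q=s["tcp_rot"];return R.from_quat([q[1],q[2],q[3],q[0]])
E
python3 - <<'E'
from h import *
d=snapshot("top");save("b_top.png",d["img"],(100,120,460,300),2.2)
save("b_box.png",d["img"],(190,125,345,275),4)
E
```

```text
(no output)
```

View pics/b_top.png

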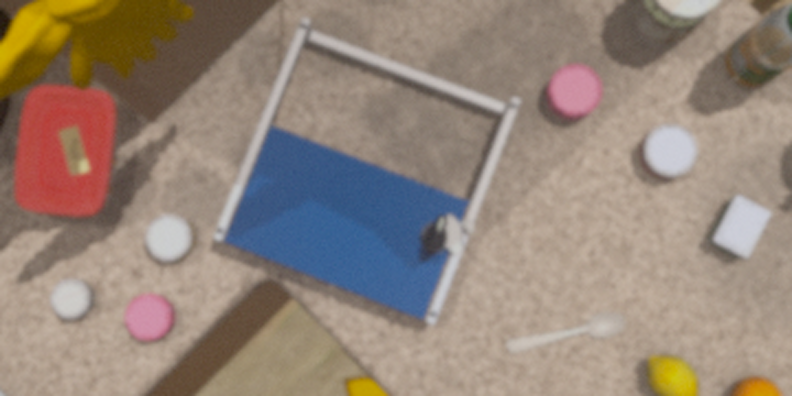

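View pics/b_box.png

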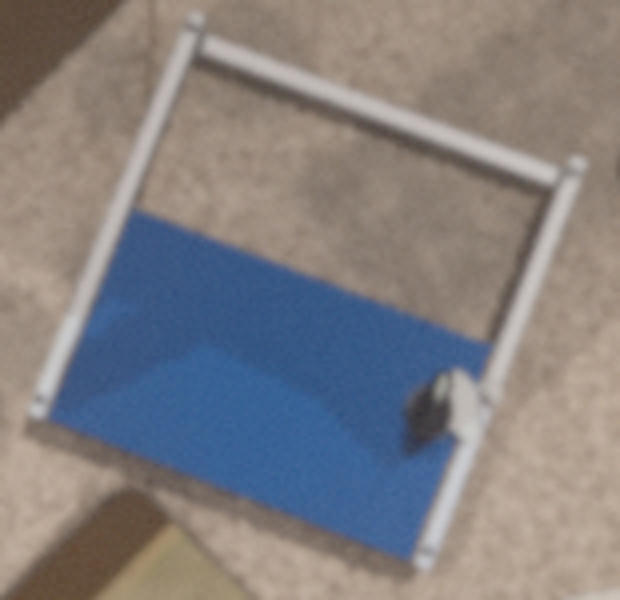

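Run:
```python
from h import *
d=snapshot("top");im=d["img"];hsv=cv2.cvtColor(im,cv2.COLOR_RGB2HSV)
m=cv2.inRange(hsv,(100,120,40),(125,255,255));n,l,st,c=cv2.connectedComponentsWithStats(m);i=1+st[1:,4].argmax()
m=(l==i).astype(np.uint8);ys,xs=np.where(m)
P=np.array([ray(d,(x,y),58)[:2] for x,y in zip(xs,ys)],np.float32)
r=cv2.minAreaRect(P);print("panel rect",r,cv2.boxPoints(r).tolist())
# rails ends
for uv in[(238.7,129),(334.4,165.5),(200,227),(296,264)]:print(uv,ray(d,uv,58).round(1))
def s(u,v):return(100+u/2.2,120+v/2.2)
for nm,u,h in[("yel",(169,239),36),("wht",(71,299),34),("red",(670,150),38),("obl",(742,226),35),("pink1",(149,317),36),("pink2",(574,91),38)]:
    print(nm,s(*u),ray(d,s(*u),h).round(1))
```

```text
panel rect ((490.4177551269531, -21.537399291992188), (235.9996795654297, 138.65992736816406), 69.05646514892578) [[383.48944091796875, -106.95952606201172], [512.988525390625, -156.523193359375], [597.3460693359375, 63.884727478027344], [467.84698486328125, 113.44839477539062]]
(238.7, 129) [723.2  25.5  58. ]
(334.4, 165.5) [ 628.4 -215.6   58. ]
(200, 227) [474.1 120.2  58. ]
(296, 264) [ 382.5 -118.5   58. ]
yel (176.8181818181818, 228.63636363636363) [471.6 182.8  36. ]
wht (132.27272727272728, 255.9090909090909) [402.6 295.2  34. ]
red (404.5454545454545, 188.1818181818182) [ 573.5 -394.    38. ]
obl (437.27272727272725, 222.72727272727272) [ 486.  -474.4   35. ]
pink1 (167.72727272727272, 264.09090909090907) [382.1 204.1  36. ]
pink2 (360.9090909090909, 161.36363636363637) [ 642.8 -285.1   38. ]
```

```bash
cat >> h.py <<'E'
def wrap(a,p): return (a+p/2)%p-p/2
def plan(tgt,psi=None,n=None,v=50,w=0.17,order="both",rnd=1,rr=3):
    """rows to go from measured pose to tgt (world TCP) with tool x yaw psi"""
    s=observe();p=np.array(s["position"]);X=Rt(s).as_matrix()
    y0=np.arctan2(X[1,0],X[0,0]);dy=0
    if psi is not None:
        q1=np.arctan2(tgt[1],tgt[0]);c=[psi+k*np.pi for k in(-2,-1,0,1,2)]
        c=[a for a in c if abs(q1-a)<2.7];tp=min(c,key=lambda a:abs(a-y0));dy=tp-y0
    d=np.array(tgt)-p
    if n is None:n=int(max(np.ceil(np.linalg.norm(d)/v),np.ceil(abs(dy)/w),1))
    rows=[];M=X.copy();pp=p.copy()
    for i in range(n):
        step=(np.array(tgt)-pp)/(n-i)
        sh=np.round(M.T@step,rnd);t=np.round(-dy/n,rr)
        pp=pp+M@sh;M=M@R.from_rotvec([0,0,t]).as_matrix()
        rows.append([float(x) for x in sh]+[0,0,float(t)])
    print("n",n,"dist",np.linalg.norm(d).round(1),"dyaw",round(dy,3),"end",pp.round(1))
    for k in range(0,n,8):print(rows[k:k+8])
E
python3 - <<'E'
from h import *
d=snapshot("wrist");s=observe();M=Rt(s).as_matrix()
E=np.array(d["extrinsics"]);c=-E[:3,:3].T@E[:3,3]
print("cam in tool",M.T@(c-s["position"]),"view pt in tool",M.T@(ray(d,(280,150),35)-s["position"]))
print("tilt",M[:,2])
# fixed yaw -1.19; place view point on (530,-434)
o=M@[0,(M.T@(ray(d,(280,150),35)-s["position"]))[1],0]
t=np.array([530,-434,0])-o;t[2]=400;print(t);plan(t,-0.9)
E
```

```text
cam in tool [  0.17746328 -80.29509752  21.17465403] view pt in tool [  4.14394421 -33.03338929 369.39588612]
tilt [-1.39770811e-04  7.44463228e-04 -9.99999713e-01]
[ 499.34508901 -446.30777059  400.        ]
n 6 dist 298.1 dyaw 0.289 end [ 499.3 -446.3  400. ]
[[-4.1, -49.5, 0.7, 0, 0, -0.048], [-1.7, -49.6, 0.8, 0, 0, -0.048], [0.6, -49.7, 0.7, 0, 0, -0.048], [3.0, -49.6, 0.8, 0, 0, -0.048], [5.4, -49.4, 0.7, 0, 0, -0.048], [7.8, -49.0, 0.8, 0, 0, -0.048]]
```

Call:
apply_moves([
  [-4, -49.5, 1, 0, 0, -0.05],
  [-2, -49.5, 1, 0, 0, -0.05],
  [1, -49.5, 1, 0, 0, -0.05],
  [3, -49.5, 1, 0, 0, -0.05],
  [5, -49.5, 1, 0, 0, -0.05],
  [8, -49, 1, 0, 0, -0.05],
  [0, 0, 0, 0, 0, 0],
])

```text
time_s: 1.18
position: [501.2, -442.8, 398.4]
tcp_rot: [-0.0, 0.904, -0.428, 0.0]
force: [0.2, -0.7, -0.1]
finger_gap: 86.8
```

Run:
```python
from h import *
d=snapshot("wrist");save("c_wrist.png",d["img"],None,1.4)
d=snapshot("top");save("c_top.png",d["img"])
```

```text
(no output)
```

View pics/c_wrist.png

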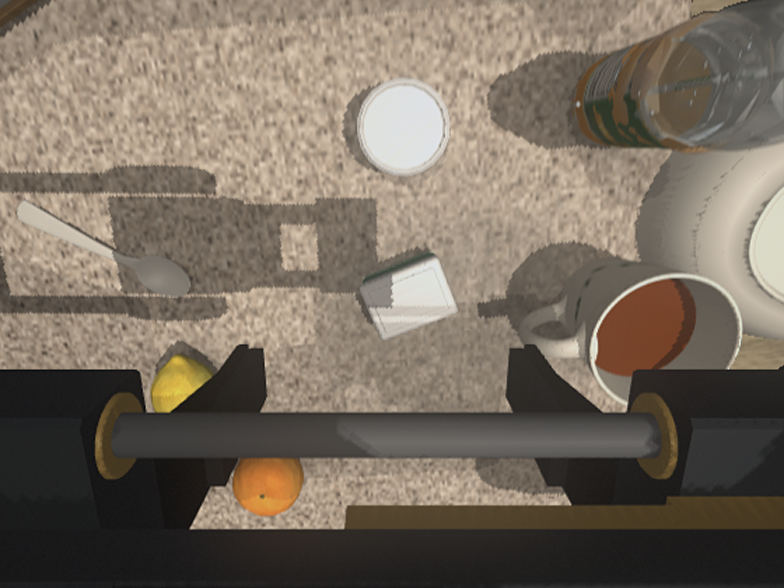

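Run:
```python
from h import *
d=snapshot("scene");im=d["img"]
a=cv2.resize(im[140:260,270:470],None,fx=3.5,fy=3.5,interpolation=cv2.INTER_CUBIC)
b=cv2.resize(im[240:345,130:300],None,fx=2.2,fy=2.2,interpolation=cv2.INTER_CUBIC)
save("d1.png",a);save("d2.png",b)
w=snapshot("wrist");save("d3.png",w["img"],(250,170,340,250),6)
print(proj(d,(486,-474,35)),proj(d,(573,-394,38)))
```

```text
[375.40770844 161.00015756] [339.69770895 161.09794776]
```

View pics/d1.png

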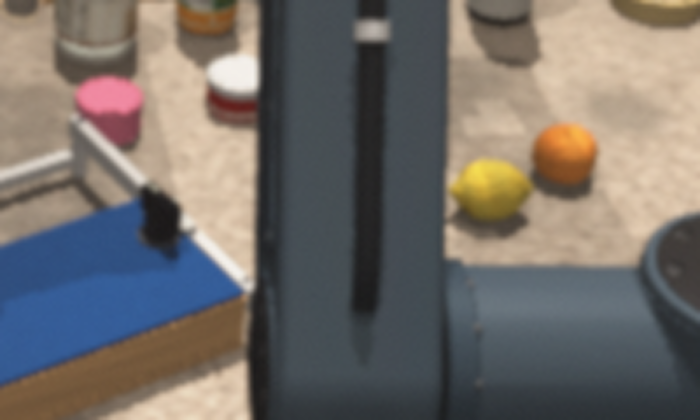

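View pics/d2.png

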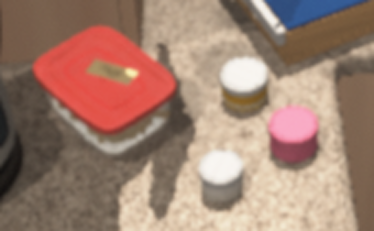

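View pics/d3.png

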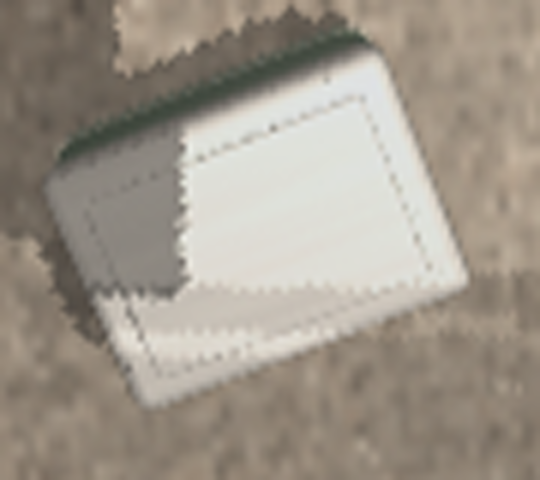

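```bash
cat >> h.py <<'E'
def lid(d,p,z,half=60,show=None,smax=45,vmin=150):
    """mask of bare-metal lid nearest predicted world point p; world-plane contour"""
    u=proj(d,(p[0],p[1],z));x0,y0=[int(max(0,a-half)) for a in u];im=d["img"][y0:y0+2*half,x0:x0+2*half]
    hsv=cv2.cvtColor(im,cv2.COLOR_RGB2HSV);m=cv2.inRange(hsv,(0,0,vmin),(180,smax,255))
    m=cv2.morphologyEx(m,cv2.MORPH_OPEN,np.ones((3,3),np.uint8));m=cv2.morphologyEx(m,cv2.MORPH_CLOSE,np.ones((7,7),np.uint8))
    cs,_=cv2.findContours(m,cv2.RETR_EXTERNAL,cv2.CHAIN_APPROX_NONE);c=max(cs,key=cv2.contourArea)
    P=np.array([ray(d,(q[0][0]+x0,q[0][1]+y0),z)[:2] for q in c],np.float32)
    if show: 
        k=im.copy();cv2.drawContours(k,[c],-1,(255,0,0),1);save(show,k,None,4)
    return P
E
python3 - <<'E'
from h import *
d=snapshot("wrist")
P=lid(d,(573.5,-394),38,show="e1.png");print("red",cv2.minEnclosingCircle(P),cv2.fitEllipse(P))
P=lid(d,(486,-474.4),36,show="e2.png",vmin=110,smax=40);print("green",cv2.minAreaRect(P))
a=cv2.imread("pics/e1.png");b=cv2.imread("pics/e2.png");cv2.imwrite("pics/e.png",cv2.resize(np.hstack([a,b]),(800,400)))
E
```

```text
red ((577.2149658203125, -395.5622863769531), 30.964059829711914) ((577.24169921875, -395.70318603515625), (59.43855285644531, 60.67564392089844), 147.6913604736328)
green ((489.4089050292969, -474.01947021484375), (46.129024505615234, 61.09806823730469), 61.42605209350586)
```

View pics/e.png

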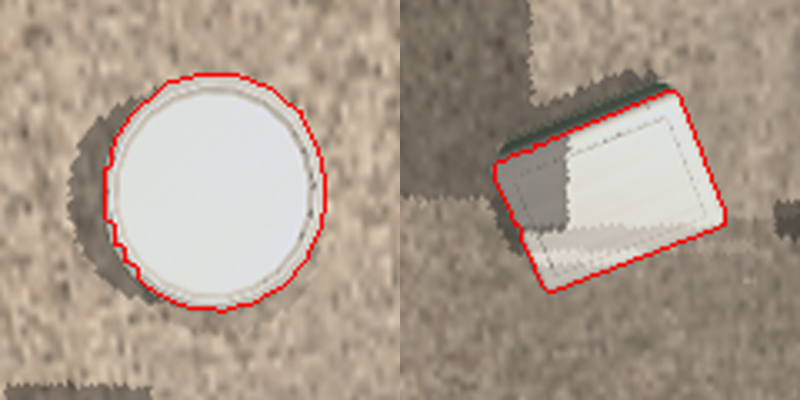

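Run:
```python
from h import *
plan((440,-112,380),-1.938)
```

```text
n 7 dist 339.4 dyaw -1.047 end [ 440. -112.  380.]
[[-42.2, -23.6, 2.7, 0, 0, 0.15], [-45.3, -17.1, 2.7, 0, 0, 0.15], [-47.4, -10.1, 2.7, 0, 0, 0.15], [-48.3, -2.9, 2.7, 0, 0, 0.15], [-48.2, 4.3, 2.7, 0, 0, 0.15], [-47.0, 11.5, 2.6, 0, 0, 0.15], [-44.8, 18.4, 2.7, 0, 0, 0.15]]
```

Call:
apply_moves([
  [-42, -23.5, 3, 0, 0, 0.15],
  [-45.5, -17, 3, 0, 0, 0.15],
  [-47.5, -10, 3, 0, 0, 0.15],
  [-48.5, -3, 3, 0, 0, 0.15],
  [-48, 4.5, 3, 0, 0, 0.15],
  [-47, 11.5, 3, 0, 0, 0.15],
  [-45, 18.5, 2, 0, 0, 0.15],
  [0, 0, 0, 0, 0, 0],
])

```text
time_s: 2.42
position: [438.1, -109.1, 378.7]
tcp_rot: [-0.001, -0.566, 0.824, 0.001]
force: [-0.1, -0.8, 0.9]
finger_gap: 87.3
```

Run:
```python
from h import *
d=snapshot("wrist");save("f.png",d["img"],None,1.4)
print(proj(d,(470.5,-123.5,100.5))*1.4)
```

```text
[390.016702   227.64697345]
```

View pics/f.png

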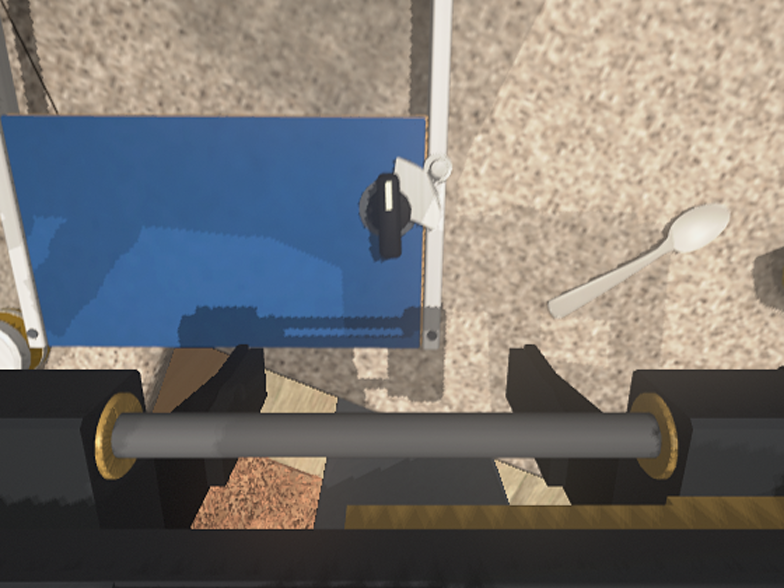

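Run:
```python
from h import *
d=snapshot("wrist");save("g.png",d["img"],(250,110,330,190),8)
f=lambda u,v,z:ray(d,(u/1.4,v/1.4),z)
for n,u,v,z in[("FR",426,117,58),("FL",2,115,58),("NR",424,347,58),("NL",46,347,58),("railFRend?",432,336,58)]:print(n,f(u,v,z).round(1))
```

```text
FR [ 517.5 -165.3   58. ]
FL [605.2  60.1  58. ]
NR [ 384.1 -116.2   58. ]
NL [472.7 114.6  58. ]
railFRend? [ 389.5 -123.7   58. ]
```

View pics/g.png

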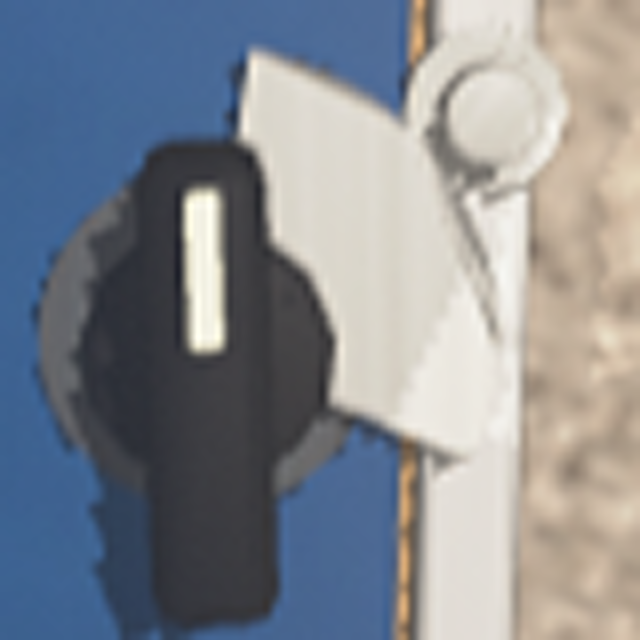

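Run:
```python
from h import *
d=snapshot("wrist")
print(ray(d,(275.9,157.9),100.5).round(1), ray(d,(250+207/8,110+160/8),100.5),ray(d,(250+213/8,110+610/8),100.5))
FR=np.array([517.5,-165.3]);FL=np.array([605.2,60.1]);NR=np.array([384.1,-116.2]);NL=np.array([472.7,114.6])
c=(FR+FL+NR+NL)/4;a=np.arctan2(*((FR-NR)+(FL-NL))[::-1]);b=np.arctan2(*((FL-FR)+(NL-NR))[::-1])-np.pi/2
print(c,a,b,np.linalg.norm(FL-FR),np.linalg.norm(FR-NR))
y=(a+b)/2;ex=np.array([np.cos(y),np.sin(y)]);ey=np.array([-ex[1],ex[0]]);print(y,"knob",c+20*ex-101*ey)
```

```text
[ 477.4 -126.5  100.5] [ 495.98791996 -133.6355      100.5       ] [ 457.42770743 -119.38346129  100.5       ]
[494.875 -26.7  ] -0.3715263360836825 -0.3687739264031178 241.8603936158213 142.1491118509011
-0.3701501312434001 knob [ 476.98316557 -128.09468556]
```

Run:
```python
from h import *
plan((477.3,-127,300),-1.941)
```

```text
n 2 dist 88.6 dyaw -0.001 end [ 477.3 -127.   300. ]
[[0.1, -19.7, 39.7, 0, 0, 0.001], [0.1, -19.7, 39.6, 0, 0, 0.001]]
```

Call:
apply_moves([
  [0, -19.5, 40, 0, 0, 0],
  [0, -19.5, 39, 0, 0, 0],
  [0, 0, 0, 0, 0, 0],
  [0, 0, 0, 0, 0, 0],
], gripper=0.5, squeeze=25)

```text
time_s: 3.08
position: [476.3, -126.1, 300.4]
tcp_rot: [-0.0, -0.565, 0.825, -0.0]
force: [-1.4, 0.1, 0.8]
finger_gap: 55.1
```

Run:
```python
from h import *
plan((477.3,-127,258),-1.941)
d=snapshot("wrist");save("h.png",d["img"])
```

```text
n 1 dist 42.4 dyaw -0.001 end [ 477.3 -127.   258. ]
[[0.5, -1.3, 42.4, 0, 0, 0.001]]
```

View pics/h.png

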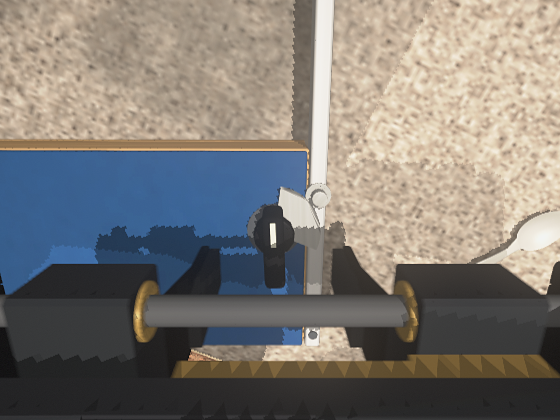

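Call:
apply_moves([
  [0.5, -1, 21, 0, 0, 0],
  [0, 0, 21, 0, 0, 0],
  [0, 0, 0, 0, 0, 0],
  [0, 0, 0, 0, 0, 0],
])

```text
time_s: 3.62
position: [477.4, -126.2, 259.2]
tcp_rot: [0.001, -0.566, 0.825, -0.001]
force: [0.4, 0.5, -0.4]
finger_gap: 43.5
```

Call:
apply_moves([
  [0, 0, 0, 0, 0, 0],
  [0, 0, 0, 0, 0, 0],
  [0, 0, 0, 0, 0, 0],
  [0, 0, 0, 0, 0, 0],
], gripper=1)

```text
time_s: 4.12
position: [477.4, -125.8, 257.9]
tcp_rot: [0.001, -0.565, 0.825, 0.0]
force: [3.6, 6.8, 1.1]
finger_gap: 11.8
```

Call:
apply_moves([
  [-1, 0, 0, 0, 0, -0.14],
  [0, 0, 0, 0, 0, -0.14],
  [0, 0, 0, 0, 0, -0.14],
  [0, 0, 0, 0, 0, -0.14],
  [0, 0, 0, 0, 0, -0.14],
  [0, 0, 0, 0, 0, -0.14],
])

```text
time_s: 4.88
position: [477.5, -123.3, 257.8]
tcp_rot: [-0.002, 0.853, -0.521, -0.001]
force: [3.4, 10.0, 3.0]
finger_gap: 11.9
```

Call:
apply_moves([
  [0, 0, 0, 0, 0, -0.14],
  [0, 0, 0, 0, 0, -0.14],
  [0, 0, 0, 0, 0, -0.14],
  [0, 0, 0, 0, 0, -0.14],
  [0, 0, 0, 0, 0, -0.14],
  [0, 0, 0, 0, 0, -0.04],
  [0, 0, 0, 0, 0, 0],
])

```text
time_s: 5.75
position: [477.4, -122.6, 257.8]
tcp_rot: [-0.003, 0.984, -0.18, -0.001]
force: [3.3, 11.8, 3.3]
finger_gap: 11.4
```

Run:
```python
from h import *
s=observe();M=Rt(s).as_matrix();print(s["position"],s["force"],s["torque"],"yaw",np.arctan2(M[1,0],M[0,0]),s["finger_gap"])
d=snapshot("wrist");save("i.png",d["img"])
```

```text
[ 477.39874897 -122.56465454  257.84958717] [ 3.30377094 11.79363218  3.34463413] [ 2.13239166 -0.74064992 -0.17788061] yaw -0.36262651225199144 11.442306957341469
```

View pics/i.png

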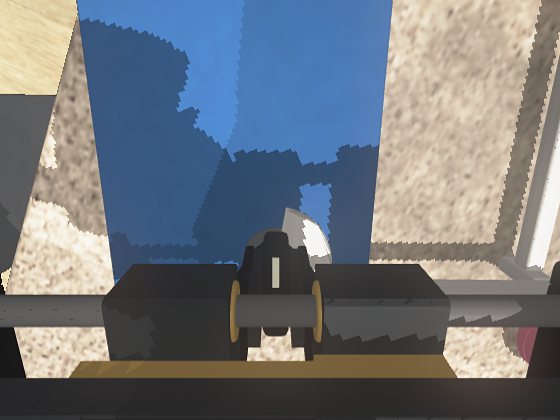

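Call:
apply_moves([
  [5, -1, 0, 0, 0, 0],
  [10, -1, 0, 0, 0, 0],
  [20, 0, 0, 0, 0, 0],
  [20, 0, 0, 0, 0, 0],
])

```text
time_s: 6.3
position: [530.0, -142.0, 257.9]
tcp_rot: [-0.001, 0.984, -0.179, -0.001]
force: [-0.0, 3.1, 3.5]
finger_gap: 11.7
```

Call:
apply_moves([
  [20, 0, 0, 0, 0, 0],
  [20, 0, 0, 0, 0, 0],
  [20, 0, 0, 0, 0, 0],
  [12, 0, 0, 0, 0, 0],
  [6, 0, 0, 0, 0, 0],
  [3, 0, 0, 0, 0, 0],
  [0, 0, 0, 0, 0, 0],
])

```text
time_s: 7.18
position: [603.1, -170.1, 257.8]
tcp_rot: [-0.001, 0.984, -0.178, -0.005]
force: [-8.0, 2.1, 9.3]
finger_gap: 12.3
```

Run:
```python
from h import *
s=observe();M=Rt(s).as_matrix();print(s["position"],s["force"],"yaw",np.arctan2(M[1,0],M[0,0]),s["finger_gap"])
d=np.array(s["position"])-[477.4,-122.6,257.8];print(np.hypot(*d[:2]),np.arctan2(d[1],d[0]))
d=snapshot("top");save("j.png",d["img"],(150,90,400,290),3)
```

```text
[ 603.1169562  -170.09894315  257.80013613] [-8.00866404  2.12235434  9.30439776] yaw -0.35865133951643846 12.252630431762405
134.39085786258195 -0.36124462116399747
```

View pics/j.png

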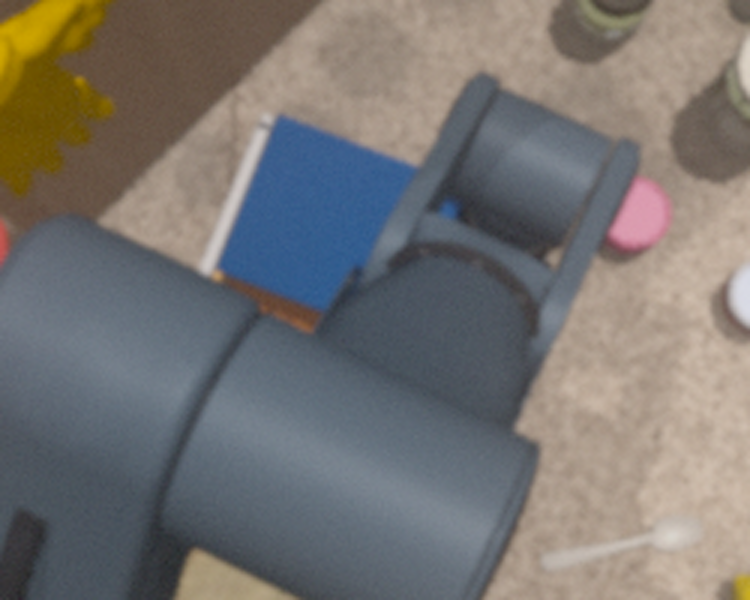

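Call:
apply_moves([
  [-0.5, 0, 0, 0, 0, 0],
  [0, 0, 0, 0, 0, 0],
  [0, 0, 0, 0, 0, 0],
  [0, 0, -20, 0, 0, 0],
  [0, 0, -40, 0, 0, 0],
  [0, 0, -60, 0, 0, 0],
  [0, 0, 0, 0, 0, 0],
], gripper=0.5)

```text
time_s: 8.1
position: [606.9, -171.6, 383.4]
tcp_rot: [0.002, 0.984, -0.178, 0.006]
force: [1.3, -0.0, -1.4]
finger_gap: 43.5
```

Run:
```python
from h import *
plan((489.5,-474,330),-0.499)
d=snapshot("wrist");save("k.png",d["img"])
```

```text
n 7 dist 328.7 dyaw -0.14 end [ 489.5 -474.   330. ]
[[-0.6, 46.3, 7.7, 0, 0, 0.02], [0.3, 46.3, 7.7, 0, 0, 0.02], [1.2, 46.3, 7.7, 0, 0, 0.02], [2.1, 46.3, 7.7, 0, 0, 0.02], [3.1, 46.2, 7.6, 0, 0, 0.02], [4.0, 46.2, 7.7, 0, 0, 0.02], [4.8, 46.1, 7.6, 0, 0, 0.02]]
```

View pics/k.png

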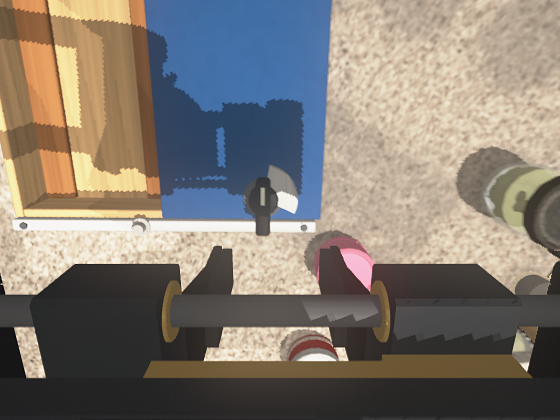

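Call:
apply_moves([
  [-0.5, 46.5, 7.5, 0, 0, 0.02],
  [0.5, 46.5, 7.5, 0, 0, 0.02],
  [1, 46.5, 7.5, 0, 0, 0.02],
  [2, 46, 7.5, 0, 0, 0.02],
  [3, 46, 7.5, 0, 0, 0.02],
  [4, 46, 7.5, 0, 0, 0.02],
  [5, 46, 7.5, 0, 0, 0.02],
  [0, 0, 0, 0, 0, 0],
], gripper=0)

```text
time_s: 9.15
position: [484.9, -475.7, 322.2]
tcp_rot: [-0.001, 0.968, -0.249, -0.001]
force: [-0.3, 0.1, -0.7]
finger_gap: 86.7
```

Run:
```python
from h import *
d=snapshot("wrist");save("l.png",d["img"])
try:
    P=lid(d,(489.5,-474),36,show="l2.png",vmin=110,smax=40);print("green",cv2.minAreaRect(P))
except Exception as e:print(e)
plan((489.5,-474,230),-0.499)
```

```text
green ((489.12762451171875, -473.4603576660156), (46.0712890625, 60.94486999511719), 61.27297592163086)
n 2 dist 92.6 dyaw 0.003 end [ 489.5 -474.   230. ]
[[1.8, -0.8, 46.3, 0, 0, -0.001], [1.9, -0.7, 46.3, 0, 0, -0.001]]
```

View pics/l.png

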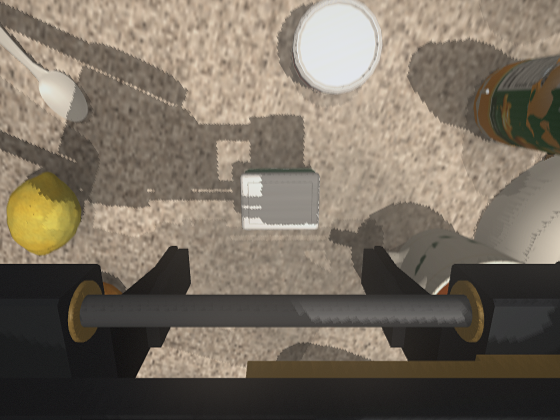

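Run:
```python
from h import *
d=snapshot("top");save("m.png",d["img"],(400,150,560,270),5)
d=snapshot("wrist");print("handle",[ray(d,(383,232),z)[:2].round() for z in(0,40,80)])
```

```text
handle [array([ 555., -549.]), array([ 551., -529.]), array([ 547., -510.])]
```

View pics/m.png

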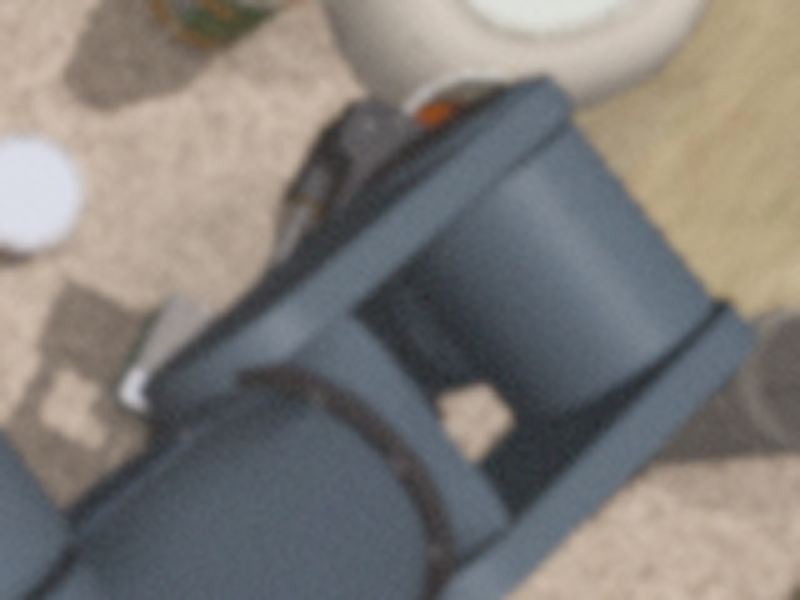

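```bash
python3 - <<'E'
from h import *
s=observe();M=Rt(s).as_matrix();d=snapshot("wrist");E=np.array(d["extrinsics"])
T=np.eye(4);T[:3,:3]=M;T[:3,3]=s["position"];C2=E@T # tool->cam
q=[0,.904,-.428,0];q=np.array(q)/np.linalg.norm(q);T2=np.eye(4);T2[:3,:3]=R.from_quat([q[1],q[2],q[3],q[0]]).as_matrix();T2[:3,3]=[501.2,-442.8,398.4]
dc={"K":d["K"],"extrinsics":C2@np.linalg.inv(T2)}
t=snapshot("top")
P1=np.array(t["K"])@np.array(t["extrinsics"])[:3];P2=np.array(dc["K"])@dc["extrinsics"][:3]
for n,a,b in[("rim",(494,183),(668/1.4,337/1.4)),("handle",(477,206),(532/1.4,330/1.4)),("red check",(404.5,188),(403/1.4,126/1.4))]:
    X=cv2.triangulatePoints(P1,P2,np.array(a,float).reshape(2,1),np.array(b,float).reshape(2,1)).ravel();print(n,X[:3]/X[3])
E
python3 - <<'E'
import cv2
a=cv2.imread('pics/a_top.png');cv2.imwrite('pics/m2.png',cv2.resize(a[150:250,410:540],None,fx=5,fy=5,interpolation=2))
E
```

```text
rim [ 578.67539712 -594.1702778    99.70882468]
handle [ 528.667703   -579.97457044   12.88482486]
red check [ 576.21228085 -396.19606303   27.15673089]
```

View pics/m2.png

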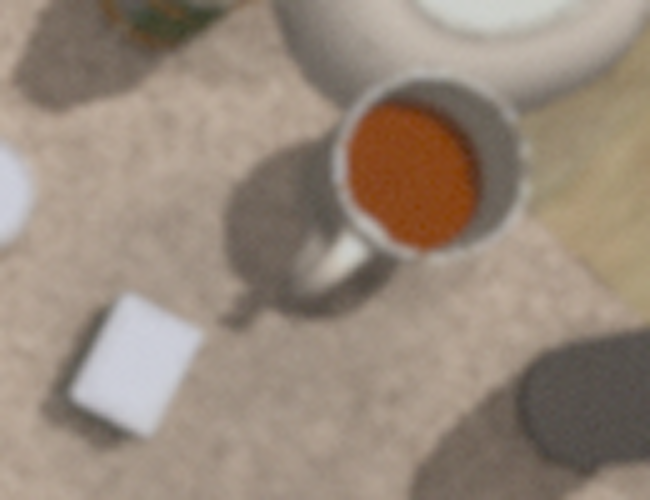

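Run:
```python
from h import *
plan((489.3,-473.8,300),-2.07)
```

```text
n 10 dist 24.8 dyaw 1.569 end [ 489.3 -473.8  300. ]
[[0.3, 0.1, 2.5, 0, 0, -0.157], [0.2, 0.2, 2.5, 0, 0, -0.157], [0.2, 0.2, 2.5, 0, 0, -0.157], [0.2, 0.2, 2.4, 0, 0, -0.157], [0.1, 0.3, 2.5, 0, 0, -0.157], [0.1, 0.3, 2.4, 0, 0, -0.157], [0.0, 0.3, 2.5, 0, 0, -0.157], [0.0, 0.3, 2.4, 0, 0, -0.157]]
[[-0.0, 0.3, 2.5, 0, 0, -0.157], [-0.1, 0.3, 2.4, 0, 0, -0.157]]
```

Call:
apply_moves([
  [0.5, 0, 2.5, 0, 0, -0.157],
  [0.5, 0, 2.5, 0, 0, -0.157],
  [0, 0, 2.5, 0, 0, -0.157],
  [0, 0, 2.5, 0, 0, -0.157],
  [0, 0.5, 2.5, 0, 0, -0.157],
  [0, 0.5, 2.5, 0, 0, -0.157],
  [0, 0.5, 2.5, 0, 0, -0.157],
  [0, 0.5, 2.5, 0, 0, -0.157],
])

```text
time_s: 10.4
position: [489.6, -473.5, 305.5]
tcp_rot: [-0.0, 0.928, 0.373, 0.0]
force: [0.1, -0.6, -0.7]
finger_gap: 87.3
```

Call:
apply_moves([
  [0, 0, 2, 0, 0, -0.157],
  [0, 0, 2, 0, 0, -0.157],
  [0, 0, 0, 0, 0, 0],
  [0, 0, 0, 0, 0, 0],
])

```text
time_s: 10.9
position: [489.2, -474.2, 301.5]
tcp_rot: [0.0, 0.86, 0.51, 0.0]
force: [-0.0, -0.7, -0.5]
finger_gap: 87.1
```

Run:
```python
from h import *
plan((489.3,-473.8,194),-2.07)
d=snapshot("wrist");save("n.png",d["img"])
P=lid(d,(489.5,-474),36,vmin=110,smax=40);print("green",cv2.minAreaRect(P))
```

```text
n 3 dist 107.5 dyaw 0.002 end [ 489.3 -473.8  194. ]
[[0.1, -0.1, 35.8, 0, 0, -0.001], [0.1, -0.0, 35.8, 0, 0, -0.001], [0.2, -0.1, 35.9, 0, 0, -0.001]]
green ((487.1924133300781, -474.60125732421875), (45.42082595825195, 60.63813400268555), 61.2769660949707)
```

View pics/n.png

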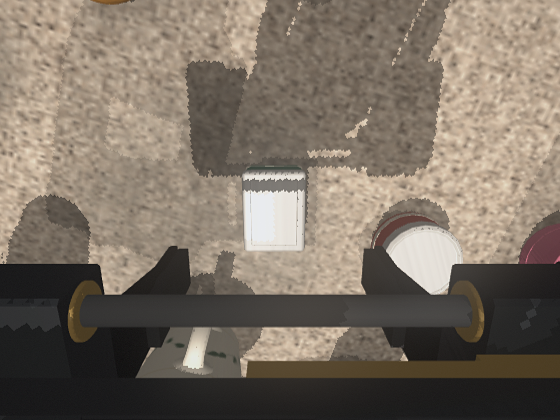

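Run:
```python
from h import *
d=snapshot("wrist");M=Rt().as_matrix();p=observe()["position"]
for uv in[(200,328),(150,345)]:
  for z in(60,80,100):print(uv,z,(M.T@(ray(d,uv,z)-p)).round())
```

```text
(200, 328) 60 [-54.  78. 241.]
(200, 328) 80 [-49.  64. 221.]
(200, 328) 100 [-44.  50. 201.]
(150, 345) 60 [-92.  93. 241.]
(150, 345) 80 [-84.  77. 221.]
(150, 345) 100 [-75.  62. 201.]
```

Handle is over 50 mm off the tool axis in y, clear of the body's 37.5 mm half-width. Descend on the green tin.

Call:
apply_moves([
  [0, -0.5, 36, 0, 0, 0],
  [0, 0, 36, 0, 0, 0],
  [0, 0, 25, 0, 0, 0],
  [0, 0, 10.5, 0, 0, 0],
  [0, 0, 0, 0, 0, 0],
])

```text
time_s: 11.62
position: [488.3, -474.7, 193.4]
tcp_rot: [-0.0, 0.86, 0.51, -0.0]
force: [-0.8, -1.0, -0.1]
finger_gap: 86.9
```

Call:
apply_moves([
  [0, 0, 0, 0, 0, 0],
  [0, 0, 0, 0, 0, 0],
  [0, 0, 0, 0, 0, 0],
  [0, 0, 0, 0, 0, 0],
], gripper=1)

```text
time_s: 12.12
position: [488.4, -474.8, 194.2]
tcp_rot: [0.0, 0.86, 0.51, 0.0]
force: [0.7, -0.2, -0.1]
finger_gap: 54.8
```

Call:
apply_moves([
  [0, 0, 0, 0, 0, 0],
  [0, 0, 0, 0, 0, 0],
  [0, 0, 0, 0, 0, 0],
  [0, 0, -15, 0, 0, 0],
  [0, 0, -40, 0, 0, 0],
  [0, 0, -60, 0, 0, 0],
  [0, 0, 0, 0, 0, 0],
])

```text
time_s: 13.0
position: [489.7, -476.3, 315.6]
tcp_rot: [0.007, 0.86, 0.51, 0.001]
force: [0.6, -0.6, -1.6]
finger_gap: 46.0
```

Run:
```python
from h import *
plan((487.4,-46.1,330),1.2)
```

```text
n 9 dist 430.4 dyaw 0.129 end [487.4 -46.1 330. ]
[[41.8, -23.1, -2.1, 0, 0, -0.014], [42.1, -22.5, -2.1, 0, 0, -0.014], [42.5, -21.9, -2.1, 0, 0, -0.014], [42.8, -21.3, -2.1, 0, 0, -0.014], [43.0, -20.7, -2.1, 0, 0, -0.014], [43.3, -20.1, -2.1, 0, 0, -0.014], [43.6, -19.5, -2.1, 0, 0, -0.014], [43.9, -18.9, -2.1, 0, 0, -0.014]]
[[44.2, -18.3, -2.2, 0, 0, -0.014]]
```

Call:
apply_moves([
  [42, -23, -2, 0, 0, -0.014],
  [42, -22.5, -2, 0, 0, -0.014],
  [42.5, -22, -2, 0, 0, -0.014],
  [43, -21.5, -2, 0, 0, -0.014],
  [43, -20.5, -2, 0, 0, -0.014],
  [43.5, -20, -2, 0, 0, -0.014],
  [43.5, -19.5, -2, 0, 0, -0.014],
  [44, -19, -2, 0, 0, -0.014],
])

```text
time_s: 14.0
position: [486.2, -90.5, 324.5]
tcp_rot: [-0.0, 0.83, 0.558, -0.0]
force: [1.3, 0.2, -0.8]
finger_gap: 45.2
```

Call:
apply_moves([
  [44, -18, -2, 0, 0, -0.014],
  [0, 0, 0, 0, 0, 0],
  [0, 0, 0, 0, 0, 0],
])

```text
time_s: 14.38
position: [486.8, -44.7, 326.7]
tcp_rot: [0.0, 0.826, 0.564, -0.0]
force: [0.0, -0.3, -1.5]
finger_gap: 46.1
```

Run:
```python
from h import *
d=snapshot("wrist");save("o.png",d["img"],None,1.4)
t=snapshot("top");save("o2.png",t["img"],(180,90,400,290),3)
```

```text
(no output)
```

View pics/o.png

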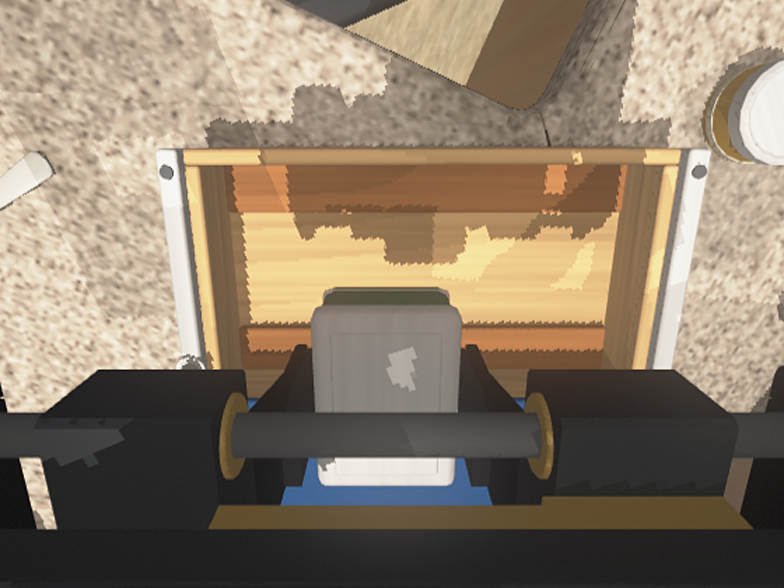

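View pics/o2.png

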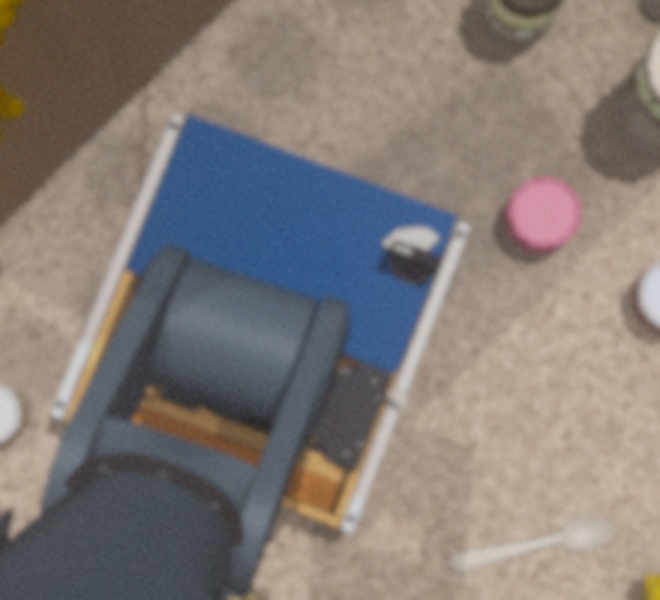

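```bash
cat >> h.py <<'E'
BC=np.array([495,-26.5]);BY=-0.370
def tobox(p):
    c,s=np.cos(BY),np.sin(BY);q=np.array(p)[:2]-BC;return np.array([c*q[0]+s*q[1],-s*q[0]+c*q[1]])
def tow(x,y):
    c,s=np.cos(BY),np.sin(BY);return BC+np.array([c*x-s*y,s*x+c*y])
E
python3 - <<'E'
from h import *
d=snapshot("wrist")
f=lambda u,v,z:tobox(ray(d,(u/1.4,v/1.4),z)).round(1)
print("near curb(-36)",f(260,213,15),f(600,213,15))
print("far curb(36)",f(260,324,8),f(590,324,8))
print("outer near top",f(200,150,52),f(670,150,52))
print("rail bolts y+-129",f(167,172,58),f(699,172,58))
print("rail edges",f(160,152,58),f(709,150,58),f(180,150,58),f(683,150,58))
print("end wall floor y±116",f(237,213,8),f(623,213,8),f(248,320,8),f(606,320,8))
E
```

```text
near curb(-36) [-39.4 -93.8] [-38.3 104.7]
far curb(36) [  32.4 -101.2] [ 33.6 109.8]
outer near top [ -75.6 -111.5] [-74.4 119.4]
rail bolts y+-129 [ -65.5 -126.5] [-64.1 131.9]
rail edges [ -74.9 -128.6] [-74.4 134.8] [ -75.8 -118.9] [-74.5 122.4]
end wall floor y±116 [ -38.4 -109.3] [-37.2 121.4] [  29.6 -108.6] [ 30.9 119.7]
```

```bash
sed -i 's/^BC=.*/BC=np.array([493.8,-24.7]);BY=-0.368/' h.py
python3 - <<'E'
from h import *
print(tow(0,-21));plan((*tow(0,-21),215),1.203)
E
```

```text
[486.24524884 -44.29402294]
n 3 dist 111.7 dyaw 0.008 end [486.3 -44.3 215. ]
[[0.4, -0.4, 37.2, 0, 0, -0.003], [0.4, -0.4, 37.2, 0, 0, -0.003], [0.3, -0.4, 37.2, 0, 0, -0.003]]
```

Call:
apply_moves([
  [0.5, -0.5, 37, 0, 0, -0.008],
  [0.5, -0.5, 37, 0, 0, 0],
  [0, 0, 37, 0, 0, 0],
  [0, 0, 0, 0, 0, 0],
  [0, 0, 0, 0, 0, 0],
])

```text
time_s: 15.15
position: [486.6, -44.1, 216.4]
tcp_rot: [0.0, 0.824, 0.566, 0.0]
force: [-0.3, -0.4, -1.7]
finger_gap: 45.5
```

Run:
```python
from h import *
plan((*tow(0,-21),203),1.203)
d=snapshot("wrist");save("p.png",d["img"])
d=snapshot("scene");save("p2.png",d["img"],(200,160,360,280),4)
```

```text
n 1 dist 13.4 dyaw -0.001 end [486.3 -44.3 203. ]
[[-0.3, -0.3, 13.4, 0, 0, 0.001]]
```

View pics/p.png

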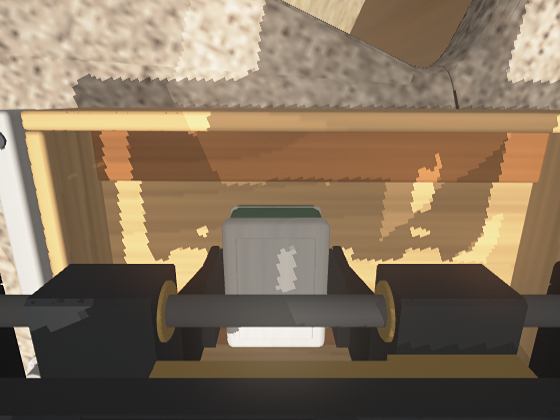

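View pics/p2.png

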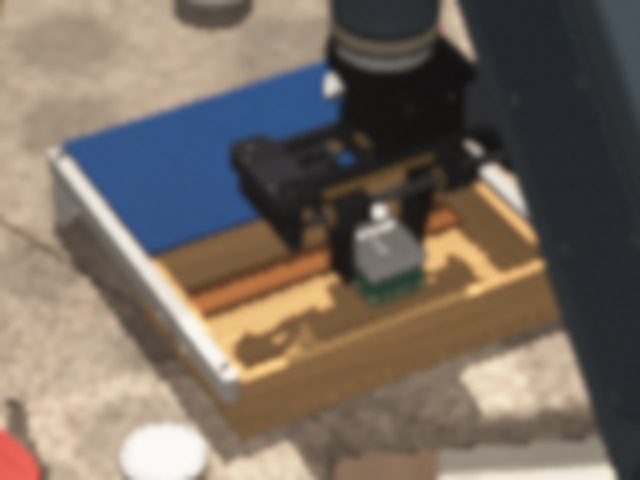

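Call:
apply_moves([
  [0, 0, 7, 0, 0, 0],
  [0, 0, 4, 0, 0, 0],
  [0, 0, 2, 0, 0, 0],
  [0, 0, 0, 0, 0, 0],
])

```text
time_s: 15.75
position: [486.1, -43.2, 202.6]
tcp_rot: [-0.0, 0.824, 0.567, -0.0]
force: [-0.9, -0.8, -1.6]
finger_gap: 45.8
```

Call:
apply_moves([
  [-0.5, 0, 1, 0, 0, 0],
  [0, 0, 0, 0, 0, 0],
  [0, 0, 0, 0, 0, 0],
])

```text
time_s: 16.12
position: [486.1, -43.7, 201.9]
tcp_rot: [0.0, 0.824, 0.567, 0.0]
force: [-0.1, 0.7, -0.3]
finger_gap: 45.4
```

Call:
apply_moves([
  [0, 0, 0, 0, 0, 0],
  [0, 0, 0, 0, 0, 0],
  [0, 0, 0, 0, 0, 0],
  [0, 0, 0, 0, 0, 0],
  [0, 0, -15, 0, 0, 0],
  [0, 0, -40, 0, 0, 0],
  [0, 0, -50, 0, 0, 0],
  [0, 0, 0, 0, 0, 0],
], gripper=0.2)

```text
time_s: 17.12
position: [487.1, -44.0, 310.9]
tcp_rot: [0.004, 0.824, 0.567, 0.003]
force: [0.1, -0.8, 1.7]
finger_gap: 69.6
```

Run:
```python
from h import *
d=snapshot("wrist");save("q.png",d["img"],None,1.2)
t=snapshot("top")
P=lid(t,(575,-395.5),38,half=15);print("red",cv2.minEnclosingCircle(P))
P=lid(t,(471.6,183),36,half=15);print("yel",cv2.minEnclosingCircle(P))
P=lid(t,(402.6,295),34,half=15);print("wht",cv2.minEnclosingCircle(P))
plan((577,-390,330),-0.368)
```

```text
red ((557.1983032226562, -371.7587890625), 22.186321258544922)
yel ((474.03387451171875, 179.94305419921875), 47.919578552246094)
wht ((406.26910400390625, 292.06524658203125), 47.85654830932617)
n 10 dist 358.8 dyaw -1.573 end [ 577. -390.  330.]
[[-29.1, 20.9, -2.2, 0, 0, 0.157], [-25.5, 25.2, -2.2, 0, 0, 0.157], [-21.2, 28.9, -2.2, 0, 0, 0.157], [-16.4, 31.8, -2.2, 0, 0, 0.157], [-11.2, 34.0, -2.2, 0, 0, 0.157], [-5.8, 35.3, -2.2, 0, 0, 0.157], [-0.2, 35.8, -2.2, 0, 0, 0.157], [5.4, 35.4, -2.2, 0, 0, 0.157]]
[[10.9, 34.2, -2.2, 0, 0, 0.157], [16.1, 32.0, -2.1, 0, 0, 0.157]]
```

View pics/q.png

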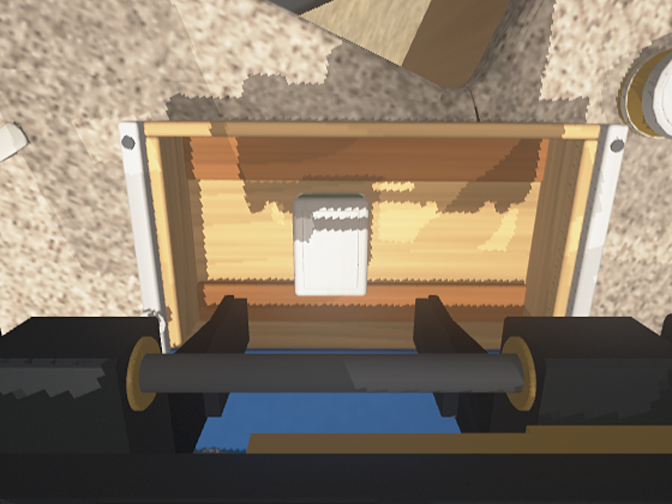

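Run:
```python
from h import *
t=snapshot("top");print("bottle",ray(t,(437,152),0),ray(t,(467,128),150))
plan((575,-395.5,340),0.85)
```

```text
bottle [ 674.78082627 -489.92818984    0.        ] [ 697.96142466 -515.76774026  150.        ]
n 8 dist 364.6 dyaw -0.355 end [ 575.  -395.5  340. ]
[[-37.1, 26.2, -4.2, 0, 0, 0.044], [-35.9, 27.8, -4.2, 0, 0, 0.044], [-34.6, 29.3, -4.2, 0, 0, 0.044], [-33.3, 30.8, -4.1, 0, 0, 0.044], [-31.9, 32.3, -4.2, 0, 0, 0.044], [-30.5, 33.6, -4.1, 0, 0, 0.044], [-29.0, 35.0, -4.2, 0, 0, 0.044], [-27.4, 36.2, -4.1, 0, 0, 0.044]]
```

Call:
apply_moves([
  [-37, 26, -4, 0, 0, 0.044],
  [-36, 28, -4, 0, 0, 0.044],
  [-34.5, 29.5, -4, 0, 0, 0.044],
  [-33.5, 31, -4, 0, 0, 0.044],
  [-32, 32.5, -4, 0, 0, 0.044],
  [-30.5, 33.5, -4, 0, 0, 0.044],
  [-29, 35, -4, 0, 0, 0.044],
  [-27.5, 36, -4, 0, 0, 0.044],
], gripper=0)

```text
time_s: 18.27
position: [575.4, -397.3, 336.2]
tcp_rot: [-0.002, 0.911, 0.413, -0.001]
force: [0.5, 0.4, 0.3]
finger_gap: 86.9
```

Call:
apply_moves([
  [0, 0, 0, 0, 0, 0],
  [0, 0, 0, 0, 0, 0],
])

```text
time_s: 18.52
position: [574.9, -395.5, 336.4]
tcp_rot: [-0.002, 0.91, 0.414, -0.001]
force: [-0.7, 0.7, 0.2]
finger_gap: 86.8
```

Run:
```python
from h import *
d=snapshot("wrist");save("r.png",d["img"])
P=lid(d,(575,-395.5),38,show="r2.png",vmin=120);c,r=cv2.minEnclosingCircle(P);M=Rt().as_matrix()
print(c,r,"corr",np.array(c)-(M@[1.35,-1.45,0])[:2])
```

```text
(546.3809204101562, -356.65606689453125) 29.92958641052246 corr [ 546.58627646 -358.62654196]
```

View pics/r.png

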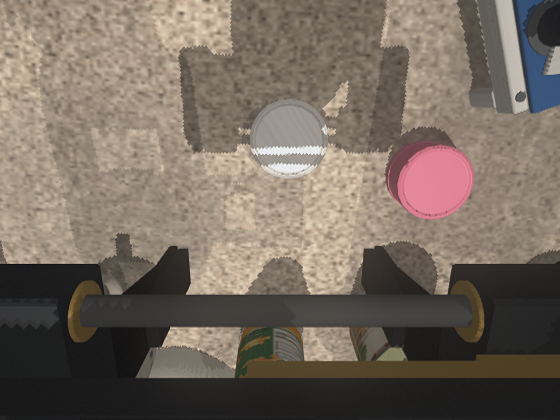

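Run:
```python
from h import *
plan((546.5,-358.5,260),0.85,n=2)
```

```text
n 2 dist 89.7 dyaw -0.004 end [ 546.5 -358.5  260. ]
[[4.3, -22.5, 38.5, 0, 0, 0.002], [4.3, -22.6, 38.5, 0, 0, 0.002]]
```

Call:
apply_moves([
  [4.5, -22.5, 38, 0, 0, 0],
  [4.5, -22.5, 38, 0, 0, 0],
  [0, 0, 0, 0, 0, 0],
  [0, 0, 0, 0, 0, 0],
])

```text
time_s: 19.08
position: [548.7, -360.0, 264.0]
tcp_rot: [0.001, 0.91, 0.414, 0.001]
force: [0.1, 0.2, 1.0]
finger_gap: 86.8
```

Run:
```python
from h import *
d=snapshot("wrist");save("s.png",d["img"])
P=lid(d,(546.5,-358.5),38,show="s2.png",vmin=120);c,r=cv2.minEnclosingCircle(P);M=Rt().as_matrix()
print(c,r,"corr",np.array(c)-(M@[1.35,-1.45,0])[:2])
plan((546.5,-358.5,194),0.85,n=2)
```

```text
(542.2394409179688, -354.1902160644531) 32.27180862426758 corr [ 542.44490281 -356.16068033]
n 2 dist 70.8 dyaw -0.004 end [ 546.5 -358.6  194. ]
[[-0.0, -1.8, 35.3, 0, 0, 0.002], [-0.1, -1.7, 35.4, 0, 0, 0.002]]
```

View pics/s.png

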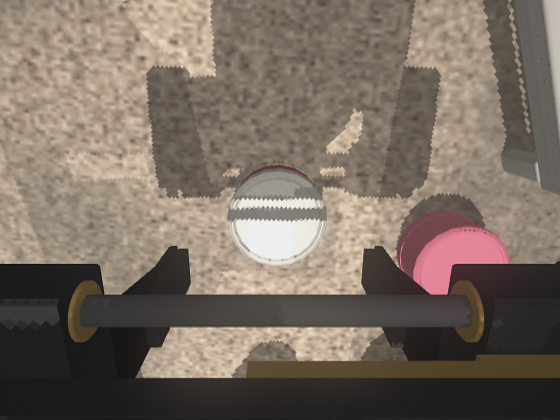

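Run:
```python
from h import *
d=snapshot("wrist");M=Rt().as_matrix();b=(M@[1.35,-1.45,0])[:2]
print(ray(d,(277,217),38)[:2]-b, np.linalg.norm(ray(d,(228,217),38)-ray(d,(326,217),38)),np.linalg.norm(ray(d,(277,168),38)-ray(d,(277,266),38)))
```

```text
[ 542.26565076 -355.13089715] 59.81740037739591 63.26311887459545
```

View pics/s2.png

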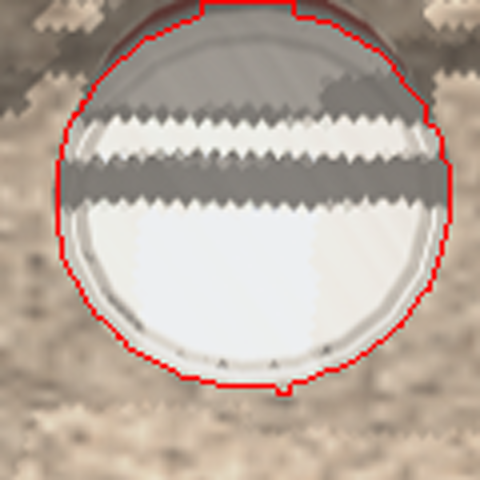

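Run:
```python
from h import *
plan((543.3,-356.5,194),0.85,n=3)
```

```text
n 3 dist 71.2 dyaw -0.003 end [ 543.3 -356.5  194. ]
[[-0.2, -2.5, 23.6, 0, 0, 0.001], [-0.1, -2.5, 23.6, 0, 0, 0.001], [-0.2, -2.4, 23.7, 0, 0, 0.001]]
```

Call:
apply_moves([
  [0, -3.5, 15, 0, 0, 0],
  [0, -3.5, 20, 0, 0, 0],
  [0, 0, 20, 0, 0, 0],
  [0, 0, 15, 0, 0, 0],
  [0, 0, 0, 0, 0, 0],
])

```text
time_s: 19.8
position: [542.0, -354.9, 191.0]
tcp_rot: [-0.001, 0.91, 0.414, -0.001]
force: [-0.3, -0.3, -0.0]
finger_gap: 86.8
```

Call:
apply_moves([
  [0, 0, 0, 0, 0, 0],
  [0, 0, 0, 0, 0, 0],
  [0, 0, 0, 0, 0, 0],
  [0, 0, 0, 0, 0, 0],
  [0, 0, 0, 0, 0, 0],
  [0, 0, 0, 0, 0, 0],
], gripper=1)

```text
time_s: 20.55
position: [542.6, -355.2, 193.4]
tcp_rot: [0.0, 0.91, 0.414, 0.0]
force: [0.2, 0.8, 4.8]
finger_gap: 61.9
```

Call:
apply_moves([
  [0, 0, -15, 0, 0, 0],
  [0, 0, -50, 0, 0, 0],
  [0, 0, -60, 0, 0, 0],
  [0, 0, -15, 0, 0, 0],
  [0, 0, 0, 0, 0, 0],
])

```text
time_s: 21.18
position: [542.2, -355.1, 334.0]
tcp_rot: [0.001, 0.91, 0.414, 0.0]
force: [0.3, 0.2, -1.2]
finger_gap: 61.3
```

Run:
```python
from h import *
plan((*tow(0,-80),330),-0.368)
```

```text
n 8 dist 267.2 dyaw -1.221 end [465.  -99.4 330. ]
[[17.7, -28.3, 0.4, 0, 0, 0.153], [13.2, -30.7, 0.4, 0, 0, 0.153], [8.4, -32.3, 0.5, 0, 0, 0.153], [3.4, -33.2, 0.4, 0, 0, 0.153], [-1.7, -33.4, 0.5, 0, 0, 0.153], [-6.8, -32.7, 0.4, 0, 0, 0.153], [-11.7, -31.2, 0.5, 0, 0, 0.153], [-16.4, -29.1, 0.4, 0, 0, 0.153]]
```

Call:
apply_moves([
  [17.5, -28.5, 0.5, 0, 0, 0.153],
  [13, -30.5, 0.5, 0, 0, 0.153],
  [8.5, -32.5, 0.5, 0, 0, 0.153],
  [3.5, -33, 0.5, 0, 0, 0.153],
  [-1.5, -33.5, 0.5, 0, 0, 0.153],
  [-7, -32.5, 0.5, 0, 0, 0.153],
  [-11.5, -31, 0.5, 0, 0, 0.153],
  [-16.5, -29, 0.5, 0, 0, 0.153],
])

```text
time_s: 22.18
position: [463.7, -98.7, 326.7]
tcp_rot: [-0.001, 0.982, -0.187, -0.003]
force: [0.3, 1.0, -0.9]
finger_gap: 61.3
```

Call:
apply_moves([
  [0, 0, 0, 0, 0, 0],
  [0, 0, 0, 0, 0, 0],
])

```text
time_s: 22.42
position: [465.0, -100.2, 327.7]
tcp_rot: [-0.0, 0.983, -0.184, -0.001]
force: [-0.2, -0.5, -0.5]
finger_gap: 61.3
```

Run:
```python
from h import *
plan((*tow(0,-80),216),-0.368,n=3)
d=snapshot("wrist");save("t.png",d["img"])
```

```text
n 3 dist 111.7 dyaw 0.002 end [465.  -99.4 216. ]
[[-0.0, -0.3, 37.2, 0, 0, -0.001], [-0.1, -0.3, 37.2, 0, 0, -0.001], [-0.0, -0.2, 37.3, 0, 0, -0.001]]
```

View pics/t.png

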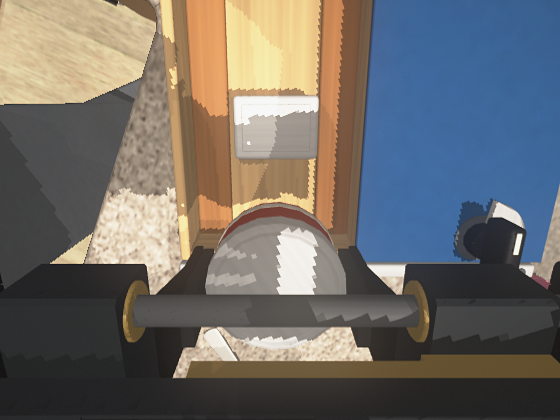

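Run:
```python
from h import *
d=snapshot("wrist");M=Rt().as_matrix();b=(M@[1.35,-1.45,0])[:2]
for uv,z in[((276,127.5),44),((235,157),44),((318,157),44),((234,97),44),((230,180),15),((326,180),8),((191,230),8),((345,230),8)]:print(uv,tobox(ray(d,uv,z)[:2]-b))
```

```text
(276, 127.5) [ -0.13314126 -21.83452211]
(235, 157) [-30.61133829 -43.17236905]
(318, 157) [ 30.97854289 -43.33214605]
(234, 97) [-29.79192972  -0.64763492]
(230, 180) [-38.86545211 -67.00747345]
(326, 180) [ 42.75232461 -68.76485453]
(191, 230) [ -76.63498101 -114.29337957]
(345, 230) [  61.55953771 -114.62368369]
```

Call:
apply_moves([
  [0, 0, 37, 0, 0, 0],
  [0, 0, 37, 0, 0, 0],
  [0, 0, 37, 0, 0, 0],
  [0, 0, 0, 0, 0, 0],
  [0, 0, 0, 0, 0, 0],
])

```text
time_s: 23.15
position: [465.5, -100.6, 218.3]
tcp_rot: [0.0, 0.983, -0.185, 0.001]
force: [0.6, 0.9, -1.2]
finger_gap: 61.5
```

Run:
```python
from h import *
print(tobox(observe()["position"][:2]))
plan((*tow(0,-80.4),202),-0.368,n=2)
d=snapshot("wrist");save("u.png",d["img"])
```

```text
[  0.9283507  -81.03552414]
n 2 dist 16.4 dyaw 0.003 end [464.9 -99.8 202. ]
[[-0.5, -0.3, 8.2, 0, 0, -0.002], [-0.4, -0.3, 8.1, 0, 0, -0.002]]
```

View pics/u.png

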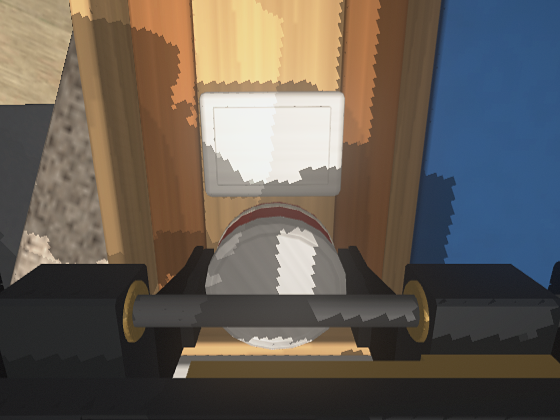

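Call:
apply_moves([
  [-0.5, -0.5, 8, 0, 0, 0],
  [-0.5, 0, 5, 0, 0, 0],
  [0, 0, 3, 0, 0, 0],
  [0, 0, 0.5, 0, 0, 0],
  [0, 0, 0, 0, 0, 0],
  [0, 0, 0, 0, 0, 0],
])

```text
time_s: 23.95
position: [464.2, -99.1, 201.4]
tcp_rot: [-0.0, 0.983, -0.184, -0.0]
force: [-0.0, 0.6, 0.8]
finger_gap: 61.6
```

Call:
apply_moves([
  [0, 0, 0, 0, 0, 0],
  [0, 0, 0, 0, 0, 0],
  [0, 0, 0, 0, 0, 0],
  [0, 0, 0, 0, 0, 0],
  [0, 0, -15, 0, 0, 0],
  [0, 0, -40, 0, 0, 0],
  [0, 0, -55, 0, 0, 0],
  [0, 0, -20, 0, 0, 0],
], gripper=0.12)

```text
time_s: 24.95
position: [464.6, -99.2, 335.1]
tcp_rot: [0.001, 0.983, -0.184, 0.003]
force: [0.3, 0.4, -0.4]
finger_gap: 76.4
```

Call:
apply_moves([
  [0, 0, 0, 0, 0, 0],
  [0, 0, 0, 0, 0, 0],
])

```text
time_s: 25.2
position: [463.8, -98.9, 330.9]
tcp_rot: [-0.0, 0.983, -0.184, -0.001]
force: [-0.3, -0.2, -1.0]
finger_gap: 76.5
```

Run:
```python
from h import *
d=snapshot("wrist");save("v.png",d["img"])
t=snapshot("top");save("v2.png",t["img"],(90,150,390,300),2.6)
plan((472,183,340),-0.368)
```

```text
n 6 dist 282.3 dyaw 0.003 end [472. 183. 340.]
[[-15.8, -44.3, -1.6, 0, 0, -0.001], [-15.7, -44.3, -1.6, 0, 0, -0.001], [-15.7, -44.3, -1.6, 0, 0, -0.001], [-15.6, -44.4, -1.6, 0, 0, -0.001], [-15.6, -44.3, -1.5, 0, 0, -0.001], [-15.5, -44.4, -1.6, 0, 0, -0.001]]
```

View pics/v.png

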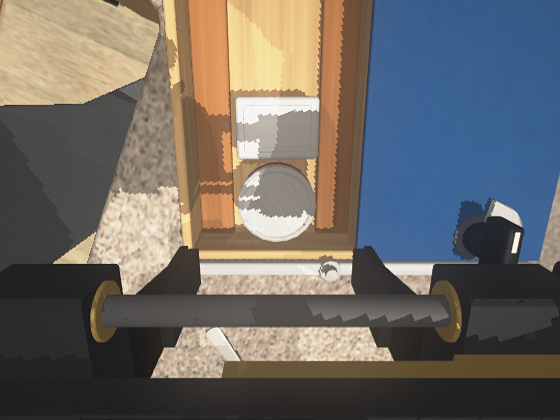

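View pics/v2.png

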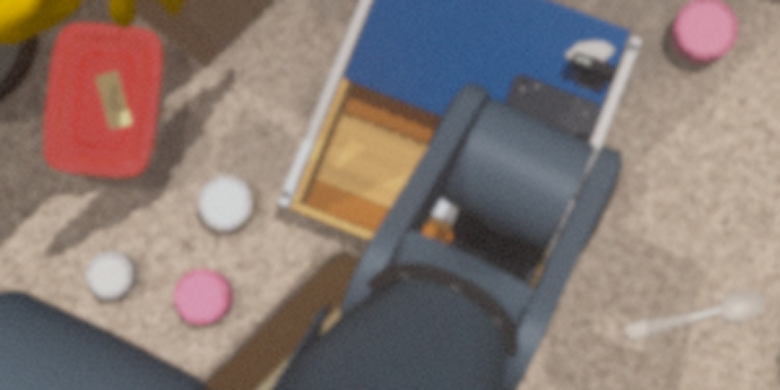

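Run:
```python
from h import *
plan((460,180,320),0.2,n=6)
```

```text
n 6 dist 279.2 dyaw 0.571 end [460. 180. 320.]
[[-17.4, -43.1, 1.8, 0, 0, -0.095], [-13.3, -44.6, 1.7, 0, 0, -0.095], [-9.0, -45.6, 1.8, 0, 0, -0.095], [-4.6, -46.3, 1.7, 0, 0, -0.095], [-0.2, -46.5, 1.8, 0, 0, -0.095], [4.2, -46.3, 1.7, 0, 0, -0.095]]
```

Call:
apply_moves([
  [-17.5, -43, 1.5, 0, 0, -0.095],
  [-13.5, -44.5, 1.5, 0, 0, -0.095],
  [-9, -45.5, 1.5, 0, 0, -0.095],
  [-4.5, -46.5, 1.5, 0, 0, -0.095],
  [0, -46.5, 1.5, 0, 0, -0.095],
  [4, -46.5, 1.5, 0, 0, -0.095],
  [0, 0, 0, 0, 0, 0],
  [0, 0, 0, 0, 0, 0],
])

```text
time_s: 26.3
position: [460.0, 179.9, 321.3]
tcp_rot: [0.0, 0.995, 0.099, -0.001]
force: [0.3, -0.8, -0.4]
finger_gap: 76.7
```

```bash
cat >> h.py <<'E'
def look(p,z,name,**k):
    d=snapshot("wrist");M=Rt().as_matrix();P=lid(d,p,z,show=name+"_c.png",**k);save(name+".png",d["img"])
    c,r=cv2.minEnclosingCircle(P);e=cv2.fitEllipse(P);b=(M@[1.35,-1.45,0])[:2]
    print("enc",np.array(c)-b,r,"ell",np.array(e[0])-b,e[1]);return np.array(c)-b
E
python3 - <<'E'
from h import *
look((472,183),36,"w1",vmin=120)
E
```

```text
enc [485.4595415  186.46058095] 41.9112663269043 ell [478.80454272 185.97635854] (58.724246978759766, 74.17027282714844)
```

View pics/w1.png

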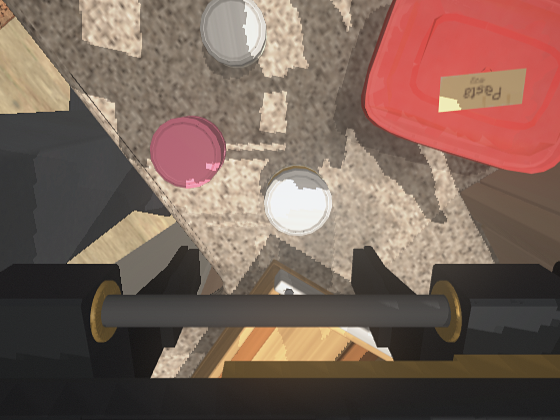

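View pics/w1_c.png

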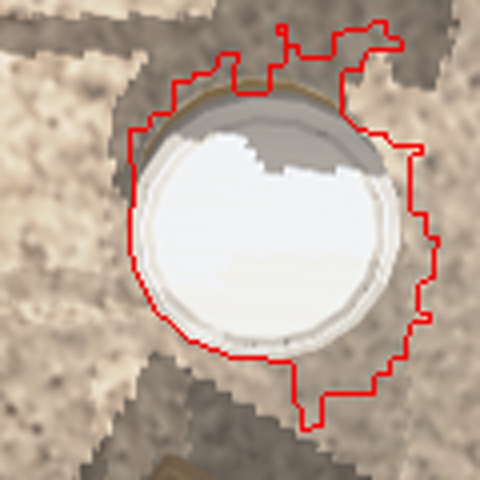

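Run:
```python
from h import *
d=snapshot("wrist");M=Rt().as_matrix();b=(M@[1.35,-1.45,0])[:2]
u0=proj(d,(472,183,36)).astype(float);o=np.array([int(u0[0]-60),int(u0[1]-60)])
def cc(u,v): return ray(d,(o[0]+u/4,o[1]+v/4),36)[:2]-b
print(cc(267,223),np.linalg.norm(cc(133,223)-cc(400,223)),np.linalg.norm(cc(267,88)-cc(267,357)))
c=cc(267,223);plan((*c,194),0.2,n=4)
print("white",ray(d,(235,27),34)[:2]-b,"pink",ray(d,(190,152),36)[:2]-b)
```

```text
[474.71143979 185.81975872] 51.66070196192175 54.13865480928517
n 4 dist 128.7 dyaw 0.003 end [474.8 185.8 194. ]
[[3.9, -1.0, 31.9, 0, 0, -0.001], [3.9, -0.9, 31.9, 0, 0, -0.001], [3.9, -1.0, 31.9, 0, 0, -0.001], [4.0, -0.9, 32.0, 0, 0, -0.001]]
white [406.83134382 296.79516279] pink [388.09298808 206.8448456 ]
```

Call:
apply_moves([
  [4, -1, 32, 0, 0, 0],
  [4, -1, 32, 0, 0, 0],
  [4, -1, 20, 0, 0, 0],
  [3, -1, 0, 0, 0, 0],
  [0, 0, 0, 0, 0, 0],
])

```text
time_s: 27.02
position: [474.8, 186.3, 238.8]
tcp_rot: [-0.0, 0.995, 0.099, 0.001]
force: [-0.5, 0.7, 0.1]
finger_gap: 76.7
```

Run:
```python
from h import *
look((474.7,185.8),36,"x1",vmin=120)
plan((474.7,185.8,194),0.2,n=3)
```

```text
enc [477.45156514 186.01688683] 33.300514221191406 ell [477.2877773  185.49521935] (55.07319259643555, 58.72515106201172)
n 3 dist 45.1 dyaw 0.002 end [474.7 185.8 194. ]
[[-0.1, 0.2, 15.0, 0, 0, -0.001], [-0.0, 0.2, 15.0, 0, 0, -0.001], [-0.1, 0.2, 15.1, 0, 0, -0.001]]
```

View pics/x1.png

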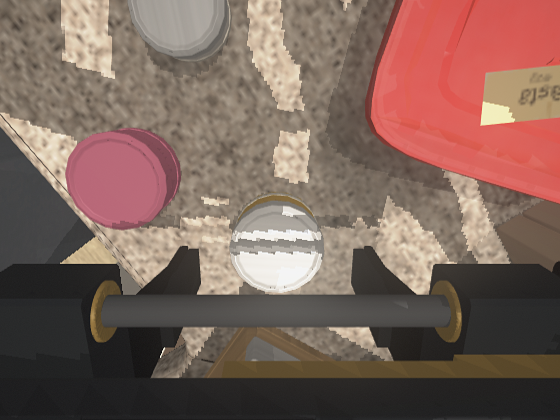

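Call:
apply_moves([
  [0, 0, 15, 0, 0, 0],
  [0, 0, 15, 0, 0, 0],
  [0, 0, 15, 0, 0, 0],
  [0, 0, 0, 0, 0, 0],
  [0, 0, 0, 0, 0, 0],
])

```text
time_s: 27.7
position: [474.2, 186.9, 193.0]
tcp_rot: [0.0, 0.995, 0.099, -0.0]
force: [-0.0, -0.2, 0.2]
finger_gap: 77.2
```

Call:
apply_moves([
  [0, 0, 0, 0, 0, 0],
  [0, 0, 0, 0, 0, 0],
  [0, 0, 0, 0, 0, 0],
  [0, 0, 0, 0, 0, 0],
  [0, 0, 0, 0, 0, 0],
  [0, 0, 0, 0, 0, 0],
], gripper=1)

```text
time_s: 28.45
position: [474.3, 186.9, 193.6]
tcp_rot: [-0.0, 0.995, 0.099, 0.0]
force: [-0.3, -1.0, 4.2]
finger_gap: 53.7
```

Call:
apply_moves([
  [0, 0, -15, 0, 0, 0],
  [0, 0, -50, 0, 0, 0],
  [0, 0, -60, 0, 0, 0],
  [0, 0, -10, 0, 0, 0],
  [0, 0, 0, 0, 0, 0],
])

```text
time_s: 29.08
position: [473.8, 186.9, 329.0]
tcp_rot: [-0.0, 0.995, 0.099, 0.001]
force: [0.1, -1.0, -1.5]
finger_gap: 53.6
```

Run:
```python
from h import *
plan((*tow(0,34),330),-0.368)
```

```text
n 4 dist 182.7 dyaw -0.567 end [506.   7. 330.]
[[-1.0, 45.7, -0.2, 0, 0, 0.142], [5.5, 45.3, -0.3, 0, 0, 0.142], [11.8, 44.1, -0.2, 0, 0, 0.142], [18.0, 42.0, -0.3, 0, 0, 0.142]]
```

Call:
apply_moves([
  [-1, 45.5, 0, 0, 0, 0.142],
  [5.5, 45.5, 0, 0, 0, 0.142],
  [12, 44, 0, 0, 0, 0.142],
  [18, 42, 0, 0, 0, 0.142],
  [0, 0, 0, 0, 0, 0],
  [0, 0, 0, 0, 0, 0],
])

```text
time_s: 29.82
position: [505.7, 7.4, 326.6]
tcp_rot: [-0.0, 0.983, -0.183, -0.002]
force: [-0.3, -0.4, -1.3]
finger_gap: 53.4
```

Run:
```python
from h import *
plan((*tow(0,33.2),216),-0.368,n=3)
d=snapshot("wrist");save("y.png",d["img"])
```

```text
n 3 dist 110.6 dyaw 0.001 end [505.8   6.2 216. ]
[[0.3, 0.3, 36.9, 0, 0, -0.0], [0.3, 0.3, 36.9, 0, 0, -0.0], [0.4, 0.4, 36.8, 0, 0, -0.0]]
```

View pics/y.png

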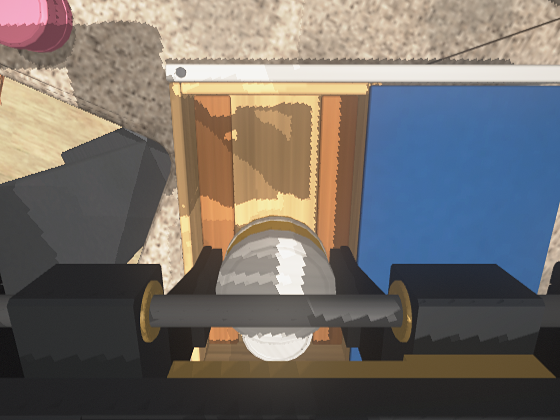

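Call:
apply_moves([
  [0.5, 0.5, 37, 0, 0, 0],
  [0.5, 0.5, 37, 0, 0, 0],
  [0, 0, 36, 0, 0, 0],
  [0, 0, 0, 0, 0, 0],
  [0, 0, 0, 0, 0, 0],
])

```text
time_s: 30.5
position: [507.3, 6.7, 218.8]
tcp_rot: [-0.0, 0.983, -0.183, 0.0]
force: [0.7, -0.2, -1.3]
finger_gap: 53.4
```

Run:
```python
from h import *
print(tobox(observe()["position"][:2]),observe()["position"])
plan((*tow(0,33.2),201.6),-0.368,n=2)
d=snapshot("scene");save("y2.png",d["img"],(200,160,360,280),4)
```

```text
[ 1.26657834 34.12444547] [507.25805043   6.68411825 218.84728436]
n 2 dist 17.3 dyaw -0.001 end [505.7   6.3 201.6]
[[-0.6, 0.5, 8.6, 0, 0, 0.0], [-0.7, 0.4, 8.6, 0, 0, 0.0]]
```

View pics/y2.png

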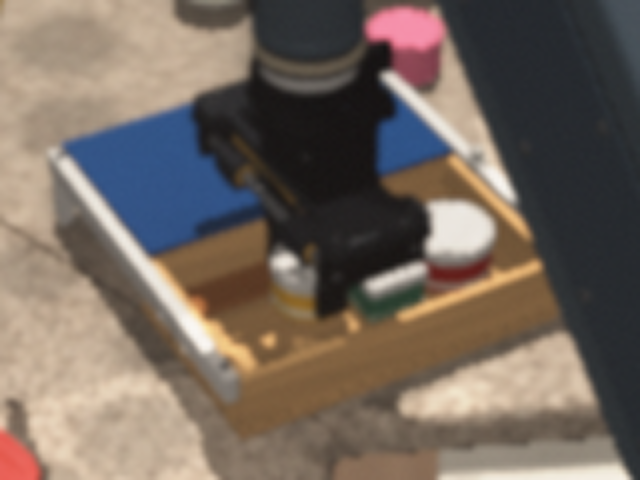

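Call:
apply_moves([
  [-1, 0.5, 8, 0, 0, 0],
  [0, 0, 5, 0, 0, 0],
  [0, 0, 3, 0, 0, 0],
  [0, 0, 0.5, 0, 0, 0],
  [0, 0, 0, 0, 0, 0],
  [0, 0, 0, 0, 0, 0],
])

```text
time_s: 31.3
position: [506.1, 5.7, 201.8]
tcp_rot: [-0.0, 0.983, -0.183, 0.0]
force: [0.4, -0.2, -0.1]
finger_gap: 53.7
```

Call:
apply_moves([
  [0, 0, 0, 0, 0, 0],
  [0, 0, 0, 0, 0, 0],
  [0, 0, 0, 0, 0, 0],
  [0, 0, 0, 0, 0, 0],
  [0, 0, -15, 0, 0, 0],
  [0, 0, -40, 0, 0, 0],
  [0, 0, -55, 0, 0, 0],
  [0, 0, -20, 0, 0, 0],
], gripper=0.2)

```text
time_s: 32.3
position: [506.5, 5.7, 335.8]
tcp_rot: [0.0, 0.983, -0.183, 0.003]
force: [-0.2, 0.2, -0.4]
finger_gap: 69.7
```

Call:
apply_moves([
  [0, 0, 0, 0, 0, 0],
  [0, 0, 0, 0, 0, 0],
])

```text
time_s: 32.55
position: [505.5, 5.9, 331.4]
tcp_rot: [-0.0, 0.983, -0.183, -0.001]
force: [-1.0, -0.8, -0.6]
finger_gap: 69.8
```

Run:
```python
from h import *
t=snapshot("top");save("z2.png",t["img"],(90,150,390,300),2.6)
plan((400,283,320),0.4)
```

```text
n 6 dist 296.7 dyaw 0.769 end [400. 283. 320.]
[[-33.0, -36.7, 1.9, 0, 0, -0.128], [-28.1, -40.7, 1.9, 0, 0, -0.128], [-22.7, -43.9, 1.9, 0, 0, -0.128], [-16.9, -46.5, 1.8, 0, 0, -0.128], [-10.8, -48.2, 1.9, 0, 0, -0.128], [-4.5, -49.2, 1.8, 0, 0, -0.128]]
```

View pics/z2.png

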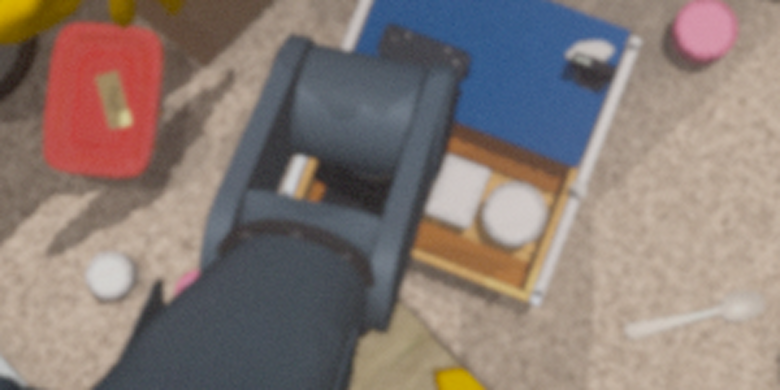

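Call:
apply_moves([
  [-33, -36.5, 2, 0, 0, -0.128],
  [-28, -40.5, 2, 0, 0, -0.128],
  [-22.5, -44, 2, 0, 0, -0.128],
  [-17, -46.5, 2, 0, 0, -0.128],
  [-11, -48, 2, 0, 0, -0.128],
  [-4.5, -49, 2, 0, 0, -0.128],
  [0, 0, 0, 0, 0, 0],
  [0, 0, 0, 0, 0, 0],
])

```text
time_s: 33.6
position: [400.4, 282.0, 318.7]
tcp_rot: [0.0, 0.98, 0.198, -0.001]
force: [-0.5, 0.4, -1.4]
finger_gap: 69.3
```

Run:
```python
from h import *
look((405,296),34,"aa",vmin=120,half=50)
```

```text
enc [397.85517971 302.59916638] 31.90800666809082 ell [401.84727566 299.05638073] (48.245819091796875, 55.87744140625)
```

View pics/aa.png

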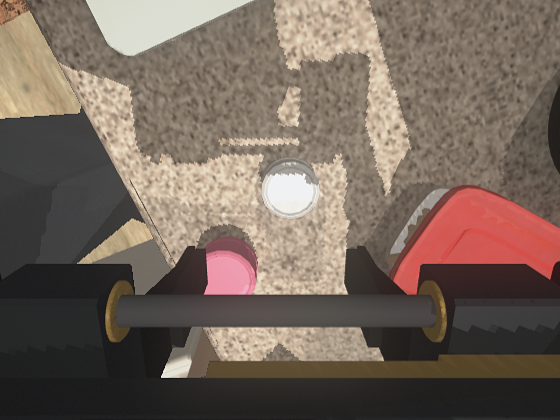

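View pics/aa_c.png

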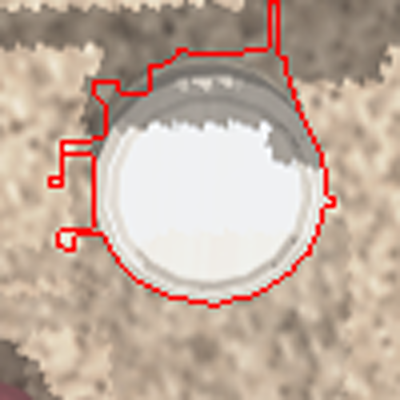

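Run:
```python
from h import *
d=snapshot("wrist");M=Rt().as_matrix();b=(M@[1.35,-1.45,0])[:2]
u0=proj(d,(405,296,34)).astype(float);o=np.array([int(u0[0]-50),int(u0[1]-50)])
def cc(u,v): return ray(d,(o[0]+u/4,o[1]+v/4),34)[:2]-b
print(cc(210,189),np.linalg.norm(cc(97,189)-cc(323,189)))
c=cc(210,189);plan((*c,236),0.4,n=3)
```

```text
[405.01538125 297.00786918] 43.2281147384674
n 3 dist 84.8 dyaw 0.003 end [405. 297. 236.]
[[3.3, -4.3, 27.7, 0, 0, -0.001], [3.3, -4.4, 27.8, 0, 0, -0.001], [3.3, -4.3, 27.7, 0, 0, -0.001]]
```

Call:
apply_moves([
  [3.5, -4.5, 27, 0, 0, 0],
  [3.5, -4.5, 27, 0, 0, 0],
  [3, -4, 27, 0, 0, 0],
  [0, 0, 0, 0, 0, 0],
  [0, 0, 0, 0, 0, 0],
])

```text
time_s: 34.33
position: [405.4, 297.3, 239.3]
tcp_rot: [-0.0, 0.98, 0.197, 0.0]
force: [-0.8, 0.7, -0.6]
finger_gap: 69.8
```

Run:
```python
from h import *
look((405,297),34,"ab",vmin=120,half=50)
plan((405,297,193),0.4,n=3)
```

```text
enc [404.19747028 296.29623564] 30.274343490600586 ell [403.25517902 298.33874663] (44.94402313232422, 54.461708068847656)
n 3 dist 46.6 dyaw 0.002 end [405. 297. 193.]
[[-0.2, 0.1, 15.5, 0, 0, -0.001], [-0.2, 0.1, 15.6, 0, 0, -0.001], [-0.2, 0.1, 15.5, 0, 0, -0.001]]
```

View pics/ab.png

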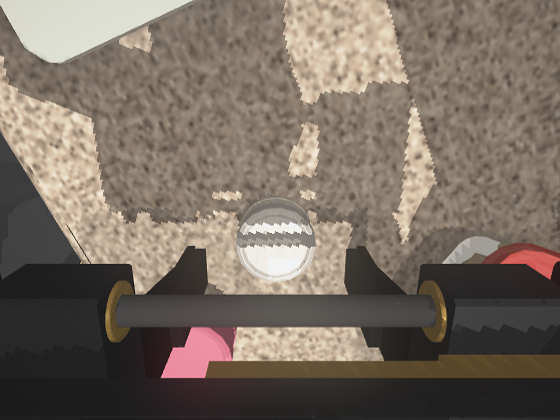

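Call:
apply_moves([
  [0, 0, 15, 0, 0, 0],
  [0, 0, 15, 0, 0, 0],
  [0, 0, 15, 0, 0, 0],
  [0, 0, 0, 0, 0, 0],
  [0, 0, 0, 0, 0, 0],
])

```text
time_s: 35.0
position: [404.7, 298.1, 193.5]
tcp_rot: [0.0, 0.98, 0.198, -0.0]
force: [-0.3, 0.2, 0.1]
finger_gap: 69.2
```

Call:
apply_moves([
  [0, 0, 0, 0, 0, 0],
  [0, 0, 0, 0, 0, 0],
  [0, 0, 0, 0, 0, 0],
  [0, 0, 0, 0, 0, 0],
  [0, 0, 0, 0, 0, 0],
  [0, 0, 0, 0, 0, 0],
], gripper=1)

```text
time_s: 35.75
position: [404.9, 298.1, 194.0]
tcp_rot: [-0.0, 0.98, 0.198, 0.0]
force: [-0.6, -1.2, 4.2]
finger_gap: 45.4
```

Call:
apply_moves([
  [0, 0, -15, 0, 0, 0],
  [0, 0, -50, 0, 0, 0],
  [0, 0, -60, 0, 0, 0],
  [0, 0, -10, 0, 0, 0],
  [0, 0, 0, 0, 0, 0],
])

```text
time_s: 36.38
position: [404.5, 297.9, 329.6]
tcp_rot: [-0.0, 0.98, 0.198, 0.001]
force: [-0.7, 0.4, -0.5]
finger_gap: 45.5
```

Run:
```python
from h import *
plan((*tow(0,88),330),-0.368)
```

```text
n 6 dist 269.2 dyaw -0.767 end [525.4  57.4 330. ]
[[3.0, 44.8, -0.1, 0, 0, 0.128], [8.7, 44.0, -0.1, 0, 0, 0.128], [14.2, 42.5, -0.1, 0, 0, 0.128], [19.6, 40.4, -0.0, 0, 0, 0.128], [24.6, 37.6, -0.1, 0, 0, 0.128], [29.1, 34.1, -0.0, 0, 0, 0.128]]
```

Call:
apply_moves([
  [3, 45, 0, 0, 0, 0.128],
  [8.5, 44, 0, 0, 0, 0.128],
  [14, 42.5, 0, 0, 0, 0.128],
  [19.5, 40.5, 0, 0, 0, 0.128],
  [24.5, 37.5, 0, 0, 0, 0.128],
  [29, 34, 0, 0, 0, 0.128],
  [0, 0, 0, 0, 0, 0],
  [0, 0, 0, 0, 0, 0],
])

```text
time_s: 37.38
position: [524.2, 57.4, 326.9]
tcp_rot: [0.0, 0.983, -0.184, -0.003]
force: [0.2, -0.6, -0.9]
finger_gap: 45.7
```

Run:
```python
from h import *
plan((*tow(0,88),216),-0.368,n=3)
d=snapshot("wrist");save("ac.png",d["img"])
t=snapshot("top");save("ac2.png",t["img"],(190,125,345,275),4)
```

```text
n 3 dist 110.9 dyaw 0.001 end [525.5  57.4 216. ]
[[0.6, -0.2, 37.0, 0, 0, -0.0], [0.6, -0.2, 36.9, 0, 0, -0.0], [0.6, -0.2, 37.0, 0, 0, -0.0]]
```

View pics/ac.png

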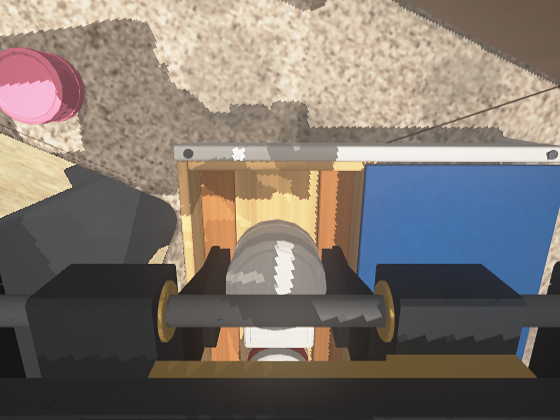

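View pics/ac2.png

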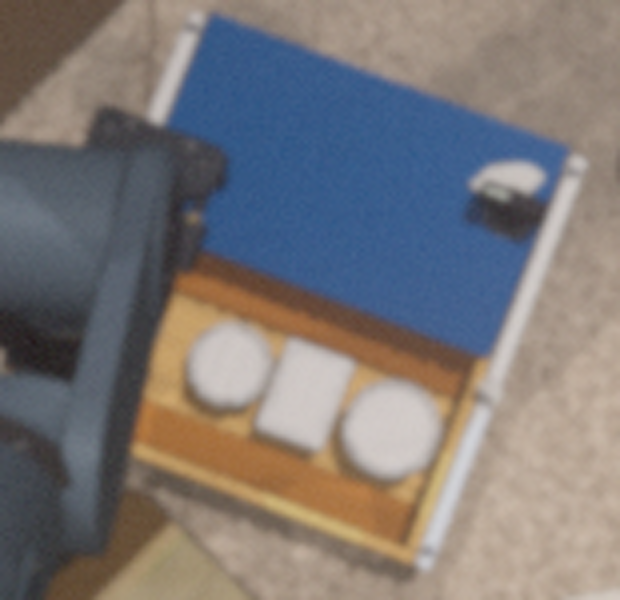

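Call:
apply_moves([
  [0.5, 0, 37, 0, 0, 0],
  [0.5, 0, 37, 0, 0, 0],
  [0.5, 0, 35, 0, 0, 0],
  [0, 0, 0, 0, 0, 0],
  [0, 0, 0, 0, 0, 0],
])

```text
time_s: 38.1
position: [526.7, 57.5, 220.5]
tcp_rot: [-0.0, 0.983, -0.183, 0.0]
force: [0.2, 0.3, -1.3]
finger_gap: 45.3
```

Run:
```python
from h import *
print(tobox(observe()["position"][:2]),observe()["position"])
plan((*tow(0,88),202),-0.368,n=2)
```

```text
[ 1.08472892 88.53855194] [526.66385388  57.5205505  220.49888341]
n 2 dist 18.5 dyaw -0.0 end [525.5  57.4 202. ]
[[-0.5, 0.3, 9.2, 0, 0, 0.0], [-0.6, 0.2, 9.3, 0, 0, 0.0]]
```

Call:
apply_moves([
  [-1, 0.5, 10, 0, 0, 0],
  [0, 0, 5, 0, 0, 0],
  [0, 0, 3, 0, 0, 0],
  [0, 0, 0.5, 0, 0, 0],
  [0, 0, 0, 0, 0, 0],
  [0, 0, 0, 0, 0, 0],
])

```text
time_s: 38.85
position: [525.4, 56.7, 202.0]
tcp_rot: [-0.0, 0.983, -0.183, 0.0]
force: [-0.9, 0.8, 6.5]
finger_gap: 45.3
```

Call:
apply_moves([
  [0, 0, 0, 0, 0, 0],
  [0, 0, 0, 0, 0, 0],
  [0, 0, 0, 0, 0, 0],
  [0, 0, 0, 0, 0, 0],
  [0, 0, -15, 0, 0, 0],
  [0, 0, -40, 0, 0, 0],
  [0, 0, -55, 0, 0, 0],
  [0, 0, -20, 0, 0, 0],
], gripper=0.3)

```text
time_s: 39.85
position: [526.1, 56.7, 335.4]
tcp_rot: [-0.0, 0.983, -0.183, 0.003]
force: [-0.0, 0.7, -0.0]
finger_gap: 60.7
```

Run:
```python
from h import *
plan((*tow(150,-70),390),-0.368)
```

```text
n 5 dist 223.8 dyaw 0.001 end [ 608.6 -144.   390. ]
[[29.9, 31.5, -10.8, 0, 0, -0.0], [29.9, 31.5, -10.8, 0, 0, -0.0], [30.0, 31.5, -10.8, 0, 0, -0.0], [29.9, 31.4, -10.8, 0, 0, -0.0], [30.0, 31.5, -10.7, 0, 0, -0.0]]
```

Run:
```python
from h import *
plan((*tow(150,-130),370),-0.368,n=6)
```

```text
n 6 dist 266.1 dyaw 0.001 end [ 587.  -199.9  370. ]
[[24.9, 36.2, -5.7, 0, 0, -0.0], [24.9, 36.2, -5.7, 0, 0, -0.0], [24.9, 36.3, -5.7, 0, 0, -0.0], [25.0, 36.2, -5.7, 0, 0, -0.0], [24.9, 36.3, -5.6, 0, 0, -0.0], [25.0, 36.2, -5.7, 0, 0, -0.0]]
```

Call:
apply_moves([
  [25, 36, -6, 0, 0, 0],
  [25, 36.5, -6, 0, 0, 0],
  [25, 36, -6, 0, 0, 0],
  [25, 36.5, -6, 0, 0, 0],
  [25, 36, -6, 0, 0, 0],
  [25, 36, -6, 0, 0, 0],
  [0, 0, 0, 0, 0, 0],
  [0, 0, 0, 0, 0, 0],
], gripper=0.5)

```text
time_s: 40.85
position: [586.5, -199.3, 367.5]
tcp_rot: [-0.0, 0.983, -0.184, -0.0]
force: [1.5, 1.0, -0.1]
finger_gap: 43.5
```

Run:
```python
from h import *
d=snapshot("wrist");save("ad.png",d["img"],None,1.4)
u=proj(d,(*tow(155,-101),100.5));print(u)
save("ad2.png",d["img"],(int(u[0])-40,int(u[1])-40,int(u[0])+40,int(u[1])+40),8)
t=snapshot("top");save("ad3.png",t["img"],(190,125,345,275),4)
```

```text
[283.72068177 176.20615735]
```

View pics/ad.png

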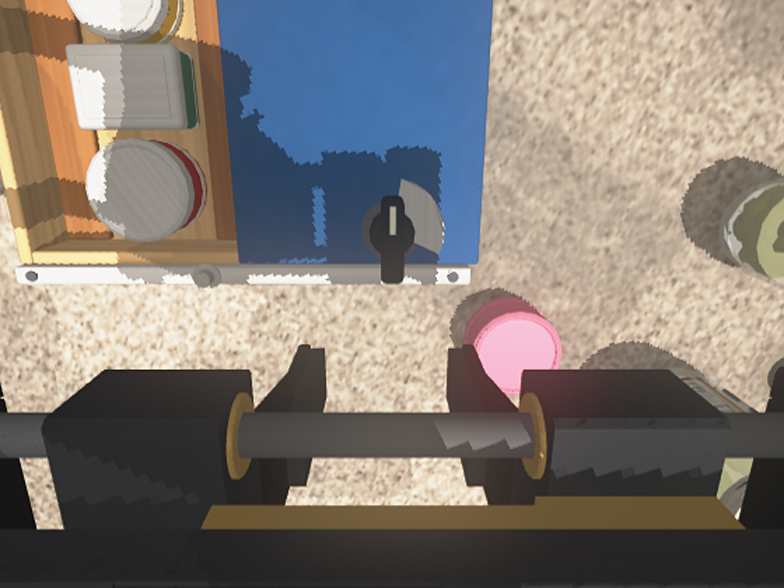

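View pics/ad2.png

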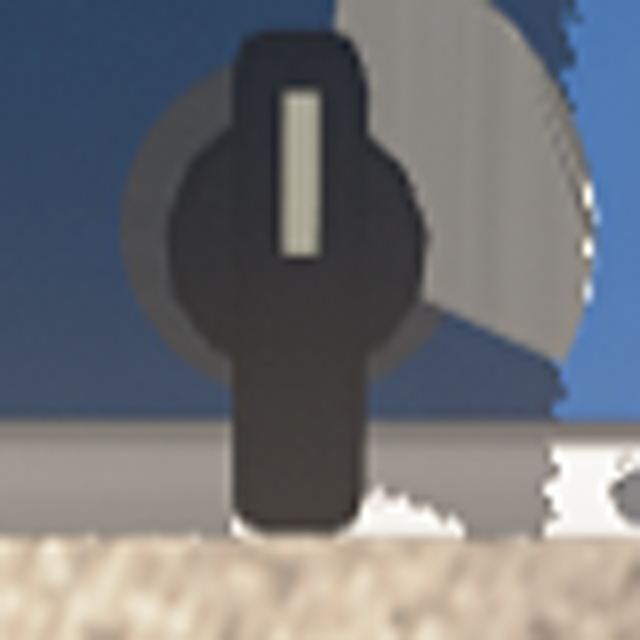

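View pics/ad3.png

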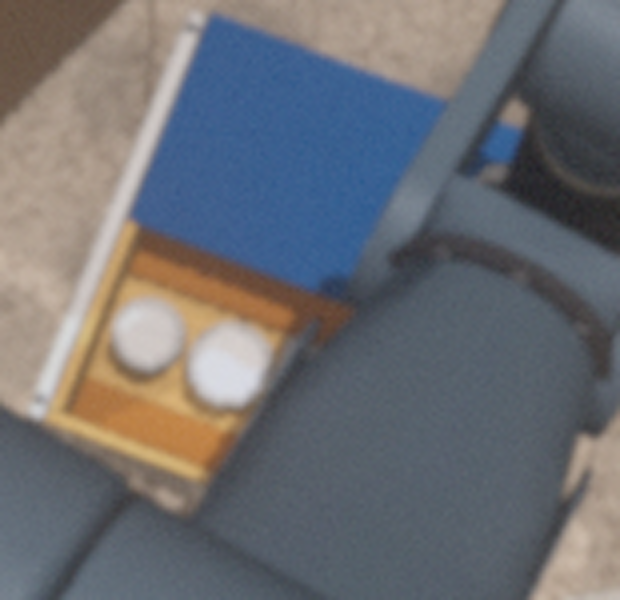

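Run:
```python
from h import *
d=snapshot("wrist");M=Rt().as_matrix();b=(M@[1.35,-1.45,0])[:2]
k=ray(d,(280.75,171.4),100.5)[:2];print(k,k-b,tobox(k-b),tobox(k))
plan((*(k-b),305),-0.365,n=2)
```

```text
[ 601.29585082 -169.77498583] [ 599.51498865 -170.64304605] [151.14025282 -98.14099804] [152.48959926 -96.6903903 ]
n 2 dist 69.3 dyaw 0.003 end [ 599.5 -170.6  305. ]
[[1.1, -15.2, 31.1, 0, 0, -0.001], [1.0, -15.2, 31.1, 0, 0, -0.001]]
```

Call:
apply_moves([
  [2, -15, 31, 0, 0, 0],
  [2, -15, 31, 0, 0, 0],
  [0, 0, 0, 0, 0, 0],
  [0, 0, 0, 0, 0, 0],
])

```text
time_s: 41.5
position: [601.9, -173.0, 306.1]
tcp_rot: [0.0, 0.983, -0.183, 0.0]
force: [0.4, -0.5, -0.1]
finger_gap: 43.6
```

Run:
```python
from h import *
plan((601.5,-170.3,258),-0.365,n=2)
d=snapshot("wrist");save("ae.png",d["img"])
```

```text
n 2 dist 48.2 dyaw 0.003 end [ 601.5 -170.3  258. ]
[[-0.7, -1.2, 24.1, 0, 0, -0.001], [-0.7, -1.2, 24.0, 0, 0, -0.001]]
```

View pics/ae.png

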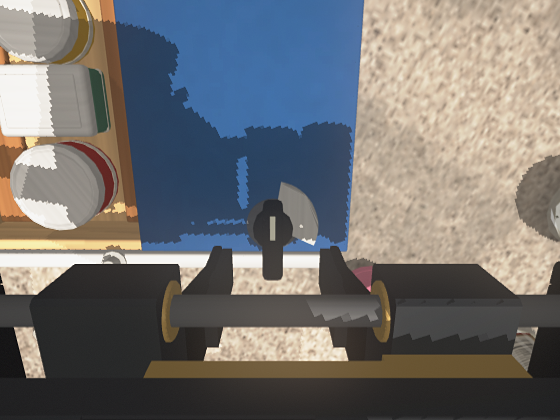

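Call:
apply_moves([
  [-1, -1.5, 24, 0, 0, 0],
  [-0.5, -1, 24, 0, 0, 0],
  [0, 0, 0, 0, 0, 0],
  [0, 0, 0, 0, 0, 0],
])

```text
time_s: 42.05
position: [601.7, -171.0, 258.8]
tcp_rot: [0.0, 0.983, -0.184, 0.001]
force: [0.8, -0.1, 0.3]
finger_gap: 43.5
```

Call:
apply_moves([
  [0, 0, 0, 0, 0, 0],
  [0, 0, 0, 0, 0, 0],
  [0, 0, 0, 0, 0, 0],
  [0, 0, 0, 0, 0, 0],
  [0, 0, 0, 0, 0, 0],
], gripper=1)

```text
time_s: 42.68
position: [601.1, -170.3, 257.4]
tcp_rot: [-0.0, 0.983, -0.183, -0.0]
force: [-1.1, 1.0, 1.0]
finger_gap: 11.7
```

Call:
apply_moves([
  [-10, 0, 0, 0, 0, 0],
  [-20, 0, 0, 0, 0, 0],
  [-20, 0, 0, 0, 0, 0],
  [-20, 0, 0, 0, 0, 0],
  [-20, 0, 0, 0, 0, 0],
  [-20, 0, 0, 0, 0, 0],
  [-15, 0, 0, 0, 0, 0],
])

```text
time_s: 43.55
position: [483.8, -124.7, 257.4]
tcp_rot: [-0.0, 0.983, -0.184, 0.0]
force: [2.8, 1.7, -1.7]
finger_gap: 11.8
```

Call:
apply_moves([
  [-6, 0, 0, 0, 0, 0],
  [-3, 0, 0, 0, 0, 0],
  [-1.5, 0, 0, 0, 0, 0],
  [0, 0, 0, 0, 0, 0],
  [0, 0, 0, 0, 0, 0],
])

```text
time_s: 44.18
position: [475.1, -121.4, 257.3]
tcp_rot: [-0.0, 0.983, -0.184, 0.0]
force: [2.6, 5.3, 1.8]
finger_gap: 11.6
```

Run:
```python
from h import *
s=observe();d=np.array(s["position"])-[601.1,-170.3,257.4];print(np.hypot(*d[:2]),np.arctan2(d[1],d[0])-np.pi,s["force"],s["position"])
M=Rt(s).as_matrix();print(np.arctan2(M[1,0],M[0,0]))
t=snapshot("top");save("af.png",t["img"],(190,125,345,275),4)
d=snapshot("wrist");save("af2.png",d["img"])
```

```text
135.1766670847165 -0.3701994604663521 [2.63964082 5.29447865 1.84879541] [ 475.08084932 -121.39289433  257.34145281]
-0.3692335252395532
```

View pics/af.png

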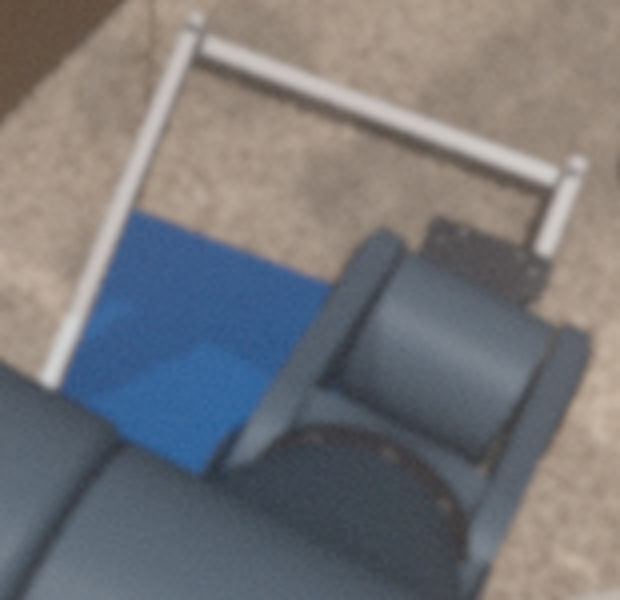

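View pics/af2.png

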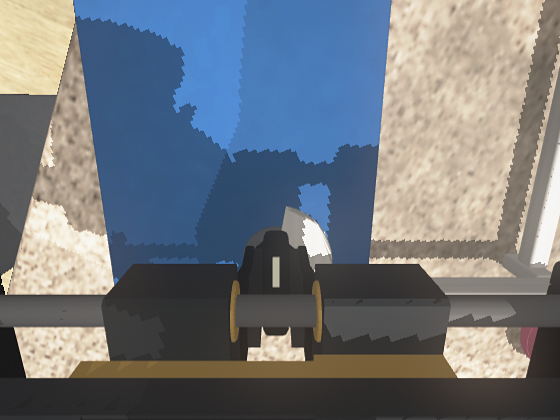

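Call:
apply_moves([
  [-1.5, 0, 0, 0, 0, 0],
  [-1, 0, 0, 0, 0, 0],
  [0, 0, 0, 0, 0, 0],
])

```text
time_s: 44.65
position: [474.1, -121.1, 257.4]
tcp_rot: [0.0, 0.983, -0.184, 0.003]
force: [5.9, 3.3, -1.7]
finger_gap: 12.1
```

Call:
apply_moves([
  [0, 0, 0, 0, 0, 0.14],
  [0, 0, 0, 0, 0, 0.14],
  [0, 0, 0, 0, 0, 0.14],
  [0, 0, 0, 0, 0, 0.14],
  [0, 0, 0, 0, 0, 0.14],
  [0, 0, 0, 0, 0, 0.14],
])

```text
time_s: 45.4
position: [475.2, -122.2, 257.4]
tcp_rot: [-0.0, 0.822, -0.57, 0.005]
force: [7.2, -0.4, -5.4]
finger_gap: 11.8
```

Call:
apply_moves([
  [0, 0, 0, 0, 0, 0.14],
  [0, 0, 0, 0, 0, 0.14],
  [0, 0, 0, 0, 0, 0.14],
  [0, 0, 0, 0, 0, 0.14],
  [0, 0, 0, 0, 0, 0.14],
  [0, 0, 0, 0, 0, 0.06],
  [0, 0, 0, 0, 0, 0],
])

```text
time_s: 46.28
position: [475.2, -123.5, 257.5]
tcp_rot: [0.001, -0.555, 0.832, -0.006]
force: [4.8, -5.9, -6.3]
finger_gap: 11.9
```

Run:
```python
from h import *
s=observe();M=Rt(s).as_matrix();print(np.arctan2(M[1,0],M[0,0]),s["torque"],s["force"],s["position"])
```

```text
-1.9655715663675781 [-0.97668014 -0.86507688  0.41862215] [ 4.82565634 -5.85718754 -6.29164956] [ 475.20807437 -123.53404143  257.46053057]
```

Call:
apply_moves([
  [0, 0, 0, 0, 0, -0.01],
  [0, 0, 0, 0, 0, 0],
  [0, 0, 0, 0, 0, 0],
  [0, 0, 0, 0, 0, 0],
  [0, 0, -15, 0, 0, 0],
  [0, 0, -40, 0, 0, 0],
  [0, 0, -55, 0, 0, 0],
  [0, 0, 0, 0, 0, 0],
], gripper=0.5)

```text
time_s: 47.28
position: [473.6, -121.0, 372.1]
tcp_rot: [0.003, -0.558, 0.83, -0.005]
force: [0.3, 0.1, -0.7]
finger_gap: 44.0
```

Call:
apply_moves([
  [0, 30, -10, 0, 0, 0],
  [0, 0, 0, 0, 0, 0],
  [0, 0, 0, 0, 0, 0],
])

```text
time_s: 47.65
position: [445.0, -109.4, 377.2]
tcp_rot: [0.0, -0.557, 0.83, -0.0]
force: [0.6, 0.4, -0.5]
finger_gap: 43.5
```

Run:
```python
from h import *
d=snapshot("wrist");save("ag.png",d["img"],None,1.4)
u=proj(d,(475,-122,100));save("ag2.png",d["img"],(int(u[0])-45,int(u[1])-45,int(u[0])+45,int(u[1])+45),7)
t=snapshot("scene");save("ag3.png",t["img"],(130,130,360,340),2.6)
```

```text
(no output)
```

View pics/ag.png

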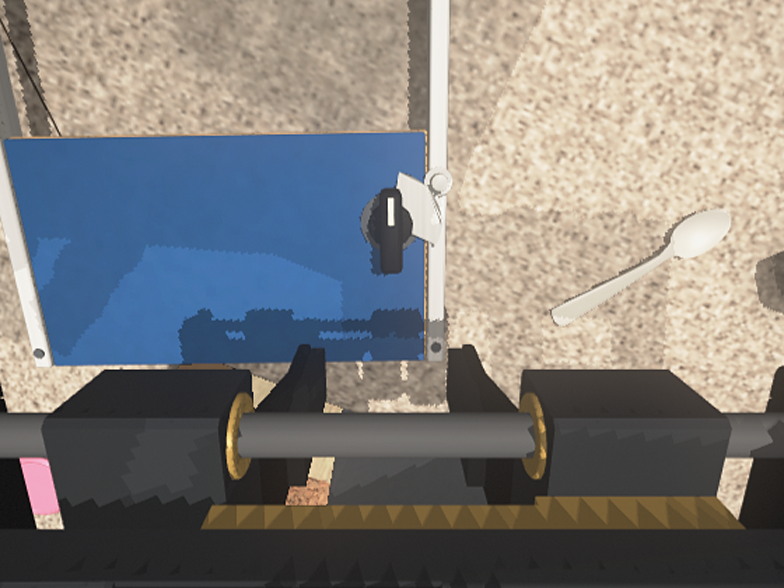

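View pics/ag2.png

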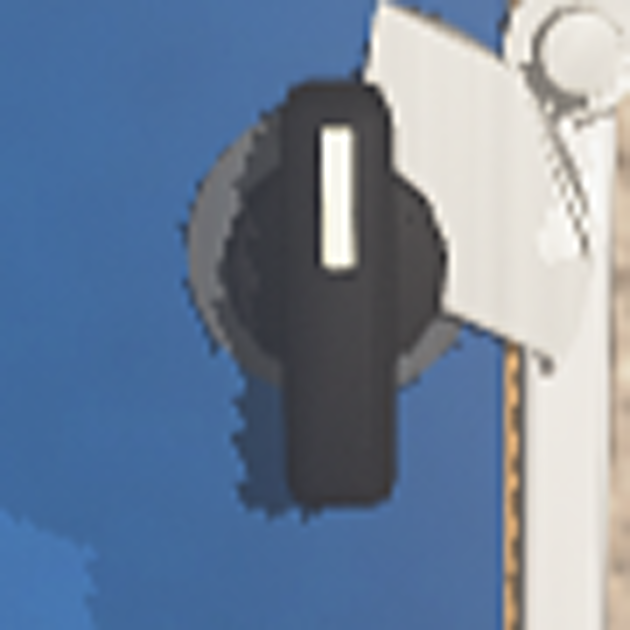

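View pics/ag3.png

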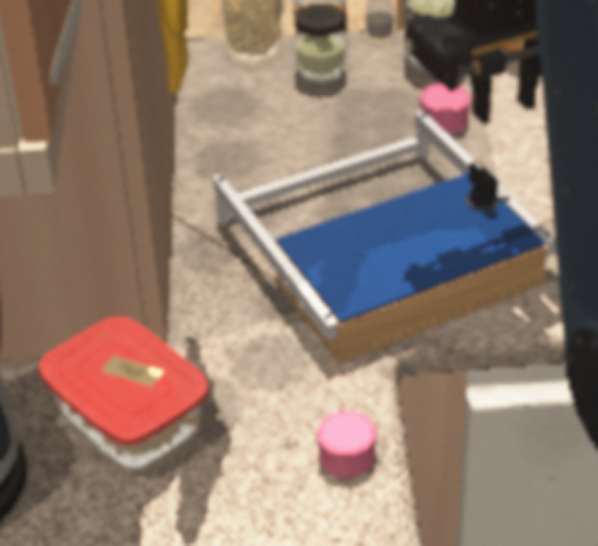

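Run:
```python
from h import *
print(observe()["time_s"],sign_off())
```

```text
the job is handed in; nothing more can be done
47.75 None
```

The job is done and handed in at 47.8 s, with all four tins packed in the box and the panel shut and latched.

- **Packing:** I turned the knob to release the panel and slid it to its stop, about 134 mm. Along the channel I then stood red, green, yellow and white, roughly 4–5 mm apart. The red tin had been knocked about 5 cm aside before I reached it, so I found it again before gripping. There was no copper tin in view. The pink look-alikes, tub and spoon were not touched.
- **Closing:** I slid the panel back 135 mm to its stop and turned the knob back until it met its hard stop.
- **Last checks:** The final pictures show the panel shut, the wing along the box's x with the cam against the pin as at the start, and no metal-lidded tins left on the worktop. With the panel open, the views showed the tins upright between the curbs. After latching, the inside is hidden, so I could not see the tins again.
- **Disagreement:** The wrist camera was off by about 2 mm, opposite ways in opposite views, and I corrected for it. My first knob estimate was about 4 mm off in y, so the first turn met up to 12 N sideways, well below the limits. I used a corrected position for the closing turn.

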